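Check rods for length in a V-groove jig and put the short ones away

ROBOT

A 6-joint arm with a two-finger parallel gripper is mounted at the origin on a cart in front of the work surface, level with it; the furniture and walls round the work are solid. World frame = base frame: x ahead of the robot, y to its left, z up, the work surface at z = 0. Lengths are in m, angles in rad, forces in N, time in s.
With the tool pointing down it reaches from about 0.275 to 1 m from the base axis. Payload 8.4 kg.
Tool frame: the origin (TCP) lies midway between the tips of the shut fingers; the grasp point (between the pads) lies 19 mm behind it; z points along the fingers, y is the line along which they close (so a half turn about z gives the same grasp; the last joint's range is limited). The gripper opens to 85 mm and grips with 20 to 120 N. Pads are 22 mm wide; open, the fingers measure 114 mm over their backs; the gripper's body (76 mm by 85 mm) begins 54 mm behind the grasp point. The pads swing forward as they close: fully open they stand 13 mm farther back than shut.
Start: joints at [-1.349, 0.353, 1.633, -0, 1.155, -0.002], TCP at [0.139, -0.609, 0.191] pointing down, gripper open.
Joint ranges: [-2.63, 2.63], [-0.92, 2.1], [0.06, 2.66], [-1.3, 4.44], [0, 2.69], [-3.02, 3.02]. Speed limits (rad/s): [2.22, 2.22, 2.79, 3.14, 3.14, 3.14].

INTERFACE

Orientations are given as a unit quaternion [w, x, y, z].
In Python, from rig import env gives the robot as it stands.
- The arm moves only by the tool drive_tool, never from a script. Its argument "series" is a list that holds one entry, the list of rows, each a list of 7 numbers: the turn, a rotation vector about the tool's x, y, z in degrees, then the shift along the tool's x, y, z in m, then the finger opening in m, from 0 to 0.0854. A call has 1 to 20 rows; each row shifts and turns the commanded pose from where the row before left it, along the tool's axes as they then stand; what a row does not reach is not made up. A row lasts 1/8 s, in which the tool goes at most 62.5 mm and 10.7 degrees, less where a joint would pass 70% of its speed; a pose out of reach is approached as far as the arm can. A call is refused whole if a number of a shift passes 0.0625 or a number of a turn 10.7, either way. A call with a gripper value outside its range is refused whole. The fingers move at their own pace and stop on an object; the grip force is fixed at half the most. Time passes only in rows, so rows that do not move let the fingers close. It gives the time, the measured TCP pose, the force, the opening and the grip force at its end, in the units of the state.
- env.get_obs(): the state, without advancing time (a new reading comes with each control period).
- env.camera(name): name is "scene" or "top"; returns the picture (384x512x3 uint8, blue, green, red); there is no depth.
- env.calibration(name): a dict with "fx", "fy", "cx", "cy" (pixels), "k1" (the pictures are not rectified: a ray, as slopes to the right and down, at radius r is drawn at 1 + k1 r^2 times it, then the intrinsics apply), "xyz" and "rotation" of the camera in the world. Camera axes: x right, y up, looking along -z (the intrinsics and any distortion apply to the point x, -y, -z); pixel columns grow to the right and rows downward; lengths in m; the calibration is good to about 2 mm. A picture is of the moment at which its call begins. calibration takes no time and is no camera call.
- env.hand_in(): hands the job in; it is judged then, once.
The state is a dict: "clock": time; "qpos": joint angles; "dq": joint speeds; "effort": joint torques, N m; "ee_pos": TCP position; "ee_rot": TCP orientation; "ft_force": force on the tool from outside, world axes, zero at the start; "ft_torque": the same for the moment, N m; "opening": finger opening in m; "grasp_force": force on a finger pad.
Only numpy, scipy, OpenCV 4.12 (cv2) and the standard library are available. Lean on these libraries where they do the work, as an engineer would, in place of code of your own. Each camera call takes 0.05 s, during which the arm holds its last target. There are 200 camera calls.

TASK

Check the metal rods on the mat for length: lay every one in a V-groove of its own in the jig and push it along under the cover until its end touches the end stop, so that all of them are fully home at the same time. Then leave the full-length rods (those whose near ends come flush with the front edge of the jig) home in their grooves, put each rod that ends short of the front edge into the open drawer of the small cabinet, and push the drawer fully shut. Leave the other things on the bench alone.

Things in the scene. Friction and masses are not known exactly. Their poses are not given: they have to be found in the camera images.
- jig: Fixed aluminium length-checking jig, 145 (x) x 206 (y) mm. Origin at the centre of its underside; x points from the open front edge (x = -72.5 mm) to the end stop. On its 10 mm base plate stand four straight V-rails along x, 19.6 mm wide, tops at z = 30 mm, at y = +75, +25, -25, -75 mm, with free space for fingers between. Each has a 90 degree V-groove on top, 16 mm wide, 8 mm deep.
- jig_front (a point): Middle of the jig's front edge, at rail-top height (jig frame x = -72.5, y = 0, z = 30 mm). The grooves are open here and run 120 mm from here to the end stop. A 20 mm rod lying in a groove (two of its flats on the flanks, one flat up) has its axis at z = 36 mm, well proud of the rail. Laid in front of the cover with its near end overhanging this edge, a rod lies stably while its middle is behind the edge.
- jig_cover (a point): Middle of the front edge of the dark cover plate (jig frame x = +12.5, y = 0, z = 55.5 mm), 5 mm thick (underside z = 53 mm, top 58 mm). It overhangs the last 35 mm of the grooves in front of the end stop, a dark bar across the far end with its front face at x = +47.5 mm; side cheeks at y = +-97 mm. So a rod must be laid in front of the cover and pushed home beneath it.
- lane_0 (a point): Point on the end stop's front face where the middle of a rod's end touches when the rod is home in the groove at jig y = +75 mm (jig frame x = +47.5 mm, z = 36 mm).
- lane_1 (a point): Point on the end stop's front face where the middle of a rod's end touches when the rod is home in the groove at jig y = +25 mm (jig frame x = +47.5 mm, z = 36 mm).
- lane_2 (a point): Point on the end stop's front face where the middle of a rod's end touches when the rod is home in the groove at jig y = -25 mm (jig frame x = +47.5 mm, z = 36 mm).
- lane_3 (a point): Point on the end stop's front face where the middle of a rod's end touches when the rod is home in the groove at jig y = -75 mm (jig frame x = +47.5 mm, z = 36 mm).
- stock_mat: Fixed black rubber mat 270 x 170 x 3 mm, on which the rods lie at the start across its long side, about 65 mm apart. Origin at the centre of its underside, x along the long side. It may stand left or right of the jig.
- long_rod_a: One of the aluminium rods of this task that is full length (named long_rod_a): plain octagonal bar, 20 mm across flats, 120 mm long, both ends alike, 60 to 140 g. Origin on its axis at mid length; its x axis runs along the rod. It starts lying on a flat on stock_mat. Pushed home, its near end is flush with the jig's front edge. It may be absent.
- long_rod_b: One of the aluminium rods of this task that is full length (named long_rod_b): plain octagonal bar, 20 mm across flats, 120 mm long, both ends alike, 60 to 140 g. Origin on its axis at mid length; its x axis runs along the rod. It starts lying on a flat on stock_mat. Pushed home, its near end is flush with the jig's front edge. It may be absent.
- short_rod_a: One of the aluminium rods of this task that is too short (named short_rod_a): plain octagonal bar, 20 mm across flats, 100 mm long, both ends alike, 60 to 140 g. Origin on its axis at mid length; its x axis runs along the rod. It starts lying on a flat on stock_mat. Pushed home, its near end stops 20 mm inside the jig's front edge. It may be absent.
- short_rod_b: One of the aluminium rods of this task that is too short (named short_rod_b): plain octagonal bar, 20 mm across flats, 100 mm long, both ends alike, 60 to 140 g. Origin on its axis at mid length; its x axis runs along the rod. It starts lying on a flat on stock_mat. Pushed home, its near end stops 20 mm inside the jig's front edge. It may be absent.
- cabinet_drawer0 (a joint): Drawer of the fixed grey one-drawer cabinet (240 deep x 190 wide x 90 high, mm): 0 shut, grows to 0.166 m fully open along the cabinet's -x; starts 0.14 to 0.165 m open, about 1 N of friction. Only the part of the drawer in front of the cabinet is open to the top: about the first 154 mm of its inside when it is 0.16 m open.
- cabinet_drawer0_handle (a point): Middle of the drawer's bar handle, which moves with the drawer: bar 95 mm long along y, 11 mm thick, 35 mm in front of the drawer's front panel, 52 mm above the bench; axes as the cabinet's.
- drawer_floor (a point): Middle of the front edge of the drawer's inner floor (where it meets the front panel), 22 mm above the bench, 56 mm behind the handle (+x); moves with the drawer; axes as the cabinet's. The inside reaches 195 mm back from here (+x) and 74 mm to either side (y); its walls end 46 mm above the floor, the front panel 56 mm above it.
- beaker: Bystander: clear beaker, 54 mm wide, 70 mm high, loose. Origin at the centre of its underside. Leave it alone.
- petri_dish: Bystander: round white dish with lid, 61 mm wide, 15 mm high, loose. Origin at the centre of its underside. Leave it alone.
- stir_bar_box: Bystander: round pale tin, 60 mm wide, 26 mm high, loose. Origin at the centre of its underside. Leave it alone.
Things that resemble listed ones, but are neither listed nor needed, are in the scene too. What is shaped like the short_rod_a but turquoise is not meant.

How it is judged:
By the outcome, as a careful person would: the job done as asked, in the order asked, and still so for the second after the job is handed in, with the robot touching nothing.
Of long_rod_a, long_rod_b, short_rod_a, short_rod_b only 3 to 4 are there at a start; the rules pass over those that are not, and their reading is None.
At some moment in a run one of short_rod_a, short_rod_b may be knocked a few centimetres aside while the robot is not near it.
Once in a run the grip may slacken for a moment while it holds something.
It also fails if it takes over 210 s, if anything falls off the work surface, if the arm or the gripper's body presses on something with over 40 N, if the wrist force passes 120 N, or if a joint passes its speed limit or range.

## Working session

There is one attempt and no reset: what is moved stays moved. The work goes in short steps, Python scripts to look and compute and a tool call to move; the robot and the scene stay as the last step left them, time stands still between calls to the robot, and variables do not carry over. Pictures are saved under pics/ and viewed, at most 14 in all, crops included, and the job is handed in when it is done.

Besides the shell and the picture viewer there is one more tool, called after "Emit:" by a JSON object that holds its "method" and its "body", one argument or row to a line. drive_tool: Moves the arm, as the interface text tells. Its arguments: {"type":"object","properties":{"series":{"type":"array","items":{"type":"array","items":{"type":"array","items":{"type":"number"}}}}},"required":["series"]}

```bash
mkdir -p pics; ls; cat > h.py <<'E'
import numpy as np,cv2
from rig import env
def snap(n,f):
    im=np.array(env.camera(n));cv2.imwrite('pics/'+f,im);return im
def R(c):
    r=np.array(c['rotation'],float)
    if r.size==9:return r.reshape(3,3)
    from scipy.spatial.transform import Rotation as Q
    return Q.from_quat([r[1],r[2],r[3],r[0]]).as_matrix()
def ray(n,uv,z):
    c=env.calibration(n);uv=np.atleast_2d(np.array(uv,float))
    K=np.array([[c['fx'],0,c['cx']],[0,c['fy'],c['cy']],[0,0,1]])
    p=cv2.undistortPoints(uv[:,None],K,np.array([c['k1'],0,0,0,0.]))[:,0]
    d=np.c_[p[:,0],-p[:,1],-np.ones(len(p))]@R(c).T
    o=np.array(c['xyz']);t=(z-o[2])/d[:,2]
    return o+d*t[:,None]
def proj(n,P):
    c=env.calibration(n);q=(np.atleast_2d(P)-np.array(c['xyz']))@R(c)
    s=np.c_[q[:,0],-q[:,1]]/(-q[:,2:]);r2=(s**2).sum(1,keepdims=True)
    return s*(1+c['k1']*r2)*[c['fx'],c['fy']]+[c['cx'],c['cy']]
def st():
    o=env.get_obs();print({k:np.round(o[k],4).tolist() for k in('clock','ee_pos','ee_rot','qpos','ft_force','opening','grasp_force')})
E
python3 - <<'E'
from h import *
a=snap('scene','s0.png');b=snap('top','t0.png')
for n in('scene','top'):print(env.calibration(n))
cv2.imwrite('pics/t0b.png',cv2.resize(b,(800,600)))
cv2.imwrite('pics/s0b.png',cv2.resize(a,(800,600)))
st()
E
```

```text
pics
{'fx': 481.5842881190229, 'fy': 481.5842881190229, 'cx': 250.51488128026136, 'cy': 189.96067917265532, 'k1': 0.06761601906918371, 'xyz': array([-0.56908917, -0.69140485,  0.72450788]), 'rotation': array([ 0.74650172,  0.46511075, -0.24665673, -0.40690002])}
{'fx': 356.3833891947563, 'fy': 356.3833891947563, 'cx': 252.64165485091405, 'cy': 194.0875971415819, 'k1': -0.05330937512951935, 'xyz': array([0.46851716, 0.03531345, 1.22852151]), 'rotation': array([-0.70285213, -0.02732438,  0.02586659,  0.71034019])}
{'clock': 0.1, 'ee_pos': [0.1386, -0.6089, 0.1907], 'ee_rot': [-0.0006, 0.9937, 0.1117, -0.0001], 'qpos': [-1.3494, 0.3536, 1.6341, -0.0, 1.1552, -0.0024], 'ft_force': [-0.6276, -0.0554, 0.2786], 'opening': 0.0855, 'grasp_force': 0.0}
```

View pics/t0b.png

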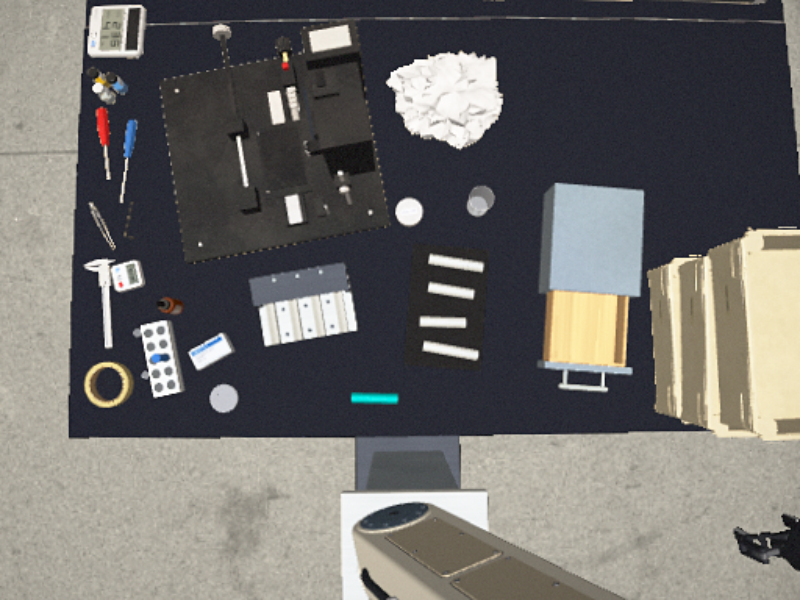

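View pics/s0b.png

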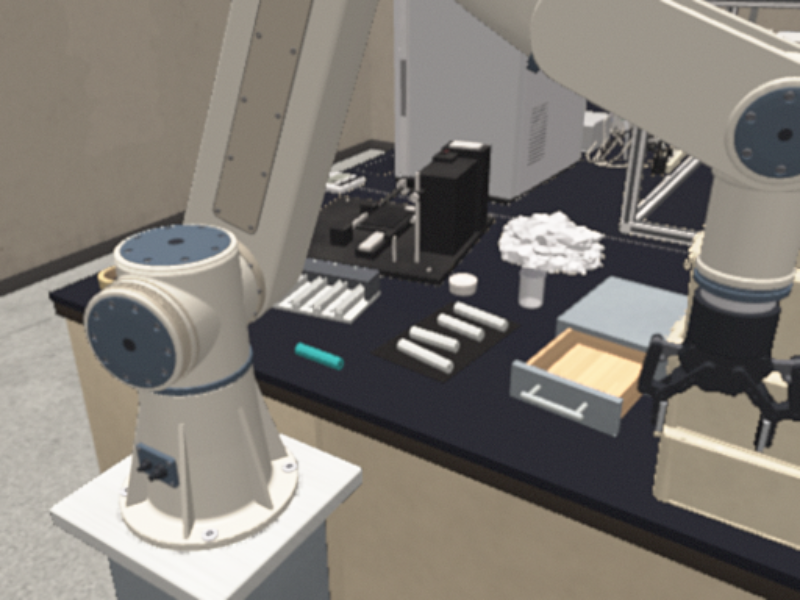

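The top view shows four white rods on the mat at (456,263), (451,291), (443,322) and (450,351) in 800x600 pixels. The jig is at (303,305) and the open drawer at (587,328). The turquoise rod at (374,398) is not meant.

```bash
cat > meas.py <<'E'
from h import *
def rods(im,z=0.023,roi=None,thr=150):
    g=im.min(2);m=(g>thr).astype(np.uint8)
    if roi is not None:
        k=np.zeros_like(m);x0,y0,x1,y1=roi;k[y0:y1,x0:x1]=1;m*=k
    out=[]
    for c in cv2.findContours(m,cv2.RETR_EXTERNAL,cv2.CHAIN_APPROX_NONE)[0]:
        if cv2.contourArea(c)<60:continue
        (cx,cy),(w,h),a=cv2.minAreaRect(c)
        P=ray('top',c[:,0,:].astype(float),z)[:,:2].astype(np.float32)
        (X,Y),(W,H),_=cv2.minAreaRect(P);b=cv2.boxPoints(((X,Y),(W,H),_))
        e=max([b[1]-b[0],b[2]-b[1]],key=np.linalg.norm);e=e if e[0]>0 or 1 else -e
        ang=np.degrees(np.arctan2(e[1],e[0]))
        out.append((round(cx),round(cy),round(X,4),round(Y,4),round(max(W,H),4),round(min(W,H),4),round((ang+180)%180,1)))
    return out
E
python3 - <<'E'
from meas import *
im=cv2.imread('pics/t0.png')
for r in rods(im,roi=(260,155,315,240)):print(r)
x=lambda a,b,c,d,n:cv2.imwrite(n,cv2.resize(im[b:d,a:c],None,fx=6,fy=6,interpolation=cv2.INTER_CUBIC))
x(150,160,240,230,'pics/c_jig.png')
x(335,110,425,255,'pics/c_dr.png')
E
```

```text
(288, 224, 0.4573, -0.0809, 0.1188, 0.0205, np.float32(79.1))
(283, 206, 0.5179, -0.0651, 0.0949, 0.0203, np.float32(89.4))
(288, 186, 0.587, -0.084, 0.0995, 0.0208, np.float32(79.9))
(291, 168, 0.6473, -0.0953, 0.1183, 0.021, np.float32(80.4))
```

View pics/c_jig.png

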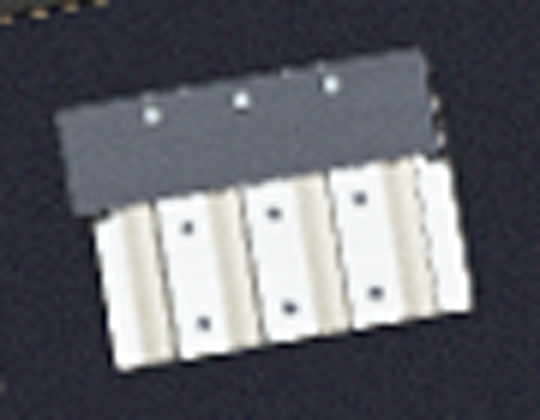

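```bash
python3 - <<'E'
import cv2
im=cv2.imread('pics/t0.png')
cv2.imwrite('pics/c_dr.png',cv2.resize(im[170:255,335:425],None,fx=6,fy=6,interpolation=cv2.INTER_CUBIC))
E
```

```text
(no output)
```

View pics/c_dr.png

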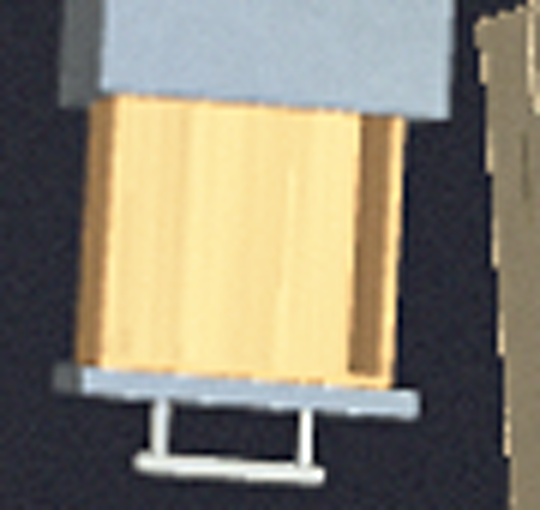

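Rods 1 and 4 (118 mm) look full length. Rods 2 and 3 (95 to 100 mm) look short. In the jig crop the cover's front edge runs (75,213) to (440,150), the base front corners are at (118,368) and (470,308), and the four beige bands are the rails. In the drawer crop the handle runs from (135,462) to (325,474), the drawer is empty, and the cabinet front is at y≈105.

```bash
cat >> h.py <<'E'
from scipy.spatial.transform import Rotation as Q
def to(x,y,z,yaw):
    """tool shift after turning about tool z, to reach world pose pointing down (yaw of tool x, deg)"""
    o=env.get_obs();q=o['ee_rot'];r=Q.from_quat([q[1],q[2],q[3],q[0]])
    a=np.radians(yaw);T=np.array([[np.cos(a),np.sin(a),0],[np.sin(a),-np.cos(a),0],[0,0,-1]]).T
    T=np.array([[np.cos(a),np.sin(a),0],[np.sin(a),-np.cos(a),0],[0,0,-1.]])
    rot=np.degrees((r.inv()*Q.from_matrix(T)).as_rotvec())
    d=np.array([x,y,z])-o['ee_pos']
    print('turn',rot.round(1),'| shift now axes',(r.as_matrix().T@d).round(4),'| after turn',(T.T@d).round(4))
E
cat > jig.py <<'E'
from h import *
from scipy.optimize import least_squares
def fitpose(name,uv,P):
    def f(p):
        c,s=np.cos(p[2]),np.sin(p[2]);W=np.c_[p[0]+c*P[:,0]-s*P[:,1],p[1]+s*P[:,0]+c*P[:,1],P[:,2]]
        return (proj(name,W)-uv).ravel()
    r=least_squares(f,[.5,.1,0.1]);return r.x,f(r.x).reshape(-1,2)
E
python3 - <<'E'
from jig import *
cr=lambda a,o:(np.array(a,float)+.5)/6-.5+o
uv=cr([[118,368],[470,308],[75,213],[440,150],[57,115],[420,47]],[150,160])
P=np.array([[-72.5,103,10],[-72.5,-103,10],[12.5,103,58],[12.5,-103,58],[72.5,103,58],[72.5,-103,58]])/1e3
x,e=fitpose('top',uv,P);print('jig',x[:2].round(4),np.degrees(x[2]).round(2));print(e.round(2).tolist())
h=ray('top',cr([[135,462],[325,474]],[335,170]),.052);print('handle',h.round(4).tolist())
f=ray('top',cr([[80,380],[418,405]],[335,170]),.078);print('front',f.round(4).tolist())
b=ray('top',cr([[100,95],[450,118]],[335,170]),.090);print('cab front top',b.round(4).tolist())
to(0.6473,-0.0953,.12,80.4)
E
```

```text
jig [0.559  0.2345] 9.42
[[-0.16, 0.21], [0.42, -0.22], [-0.44, 0.66], [0.05, 0.33], [-0.21, -0.76], [0.35, -0.24]]
handle [[0.3803, -0.3046, 0.052], [0.3721, -0.4099, 0.052]]
front [[0.4265, -0.2685, 0.078], [0.4104, -0.4524, 0.078]]
cab front top [[0.579, -0.2807, 0.09], [0.5646, -0.4711, 0.09]]
turn [ -0.1  -0.  -67.6] | shift now axes [ 0.61   -0.3878  0.0712] | after turn [0.5913 0.4159 0.0707]
```

Emit:
{"method": "drive_tool", "body": {
  "series": [
    [[0,0,-9.66,0,0,0,0.045],[0,0,-9.66,0,0,0,0.045],[0,0,-9.66,0,0,0,0.045],[0,0,-9.66,0,0,0,0.045],[0,0,-9.66,0,0,0,0.045],[0,0,-9.66,0,0,0,0.045],[0,0,-9.66,0,0,0,0.045],[0,0,0,0.0455,0.032,0.004,0.045],[0,0,0,0.0455,0.032,0.004,0.045],[0,0,0,0.0455,0.032,0.004,0.045],[0,0,0,0.0455,0.032,0.004,0.045],[0,0,0,0.0455,0.032,0.004,0.045],[0,0,0,0.0455,0.032,0.004,0.045],[0,0,0,0.0455,0.032,0.004,0.045],[0,0,0,0.0455,0.032,0.004,0.045],[0,0,0,0.0455,0.032,0.004,0.045],[0,0,0,0.0455,0.032,0.006,0.045],[0,0,0,0.0455,0.032,0.008,0.045],[0,0,0,0.0455,0.032,0.008,0.045],[0,0,0,0,0,0,0.045]]
  ]
}}

```text
clock: 2.6
ee_pos: [0.6098, -0.1318, 0.1322]
ee_rot: [-0.0, 0.762, 0.647, 0.0]
ft_force: [-0.5, -1.6, 0.5]
opening: 0.0454
grasp_force: 0.0
```

```bash
python3 - <<'E'
from meas import *
im=snap('top','t1.png');print(*rods(im,roi=(260,155,315,240)),sep='\n')
st();to(0.6473,-0.0953,.0065,80.4)
print('beaker',ray('top',[[307,130]],.0))
E
```

```text
(281, 223, 0.4617, -0.0589, 0.0738, 0.0202, np.float32(79.1))
(282, 206, 0.5196, -0.06, 0.0847, 0.0169, np.float32(89.4))
(285, 185, 0.5887, -0.0743, 0.0799, 0.0208, np.float32(79.9))
(287, 167, 0.6499, -0.0798, 0.0859, 0.021, np.float32(80.4))
(304, 197, 0.5491, -0.1373, 0.2864, 0.0675, np.float32(178.7))
{'clock': 2.65, 'ee_pos': [0.6083, -0.1333, 0.1324], 'ee_rot': [-0.0006, 0.7627, 0.6468, -0.0005], 'qpos': [-0.218, 0.4095, 1.6906, -0.0001, 1.043, -0.0539], 'ft_force': [-0.6085, -0.0417, -0.1696], 'opening': 0.045, 'grasp_force': 0.0}
turn [-0.1  0.   0.2] | shift now axes [0.0439 0.0325 0.1259] | after turn [0.044  0.0321 0.1259]
beaker [[ 0.78491256 -0.15600323  0.        ]]
```

Emit:
{"method": "drive_tool", "body": {
  "series": [
    [[0,0,0.2,0.044,0.032,0,0.045],[0,0,0,0,0,0.04,0.045],[0,0,0,0,0,0.04,0.045],[0,0,0,0,0,0.03,0.045],[0,0,0,0,0,0.015,0.045],[0,0,0,0,0,0,0.045],[0,0,0,0,0,0,0.01],[0,0,0,0,0,0,0.01],[0,0,0,0,0,0,0.01],[0,0,0,0,0,0,0.01],[0,0,0,0,0,0,0.01],[0,0,0,0,0,-0.03,0.01],[0,0,0,0,0,-0.04,0.01],[0,0,0,0,0,-0.04,0.01],[0,0,0,0,0,0,0.01]]
  ]
}}

```text
clock: 4.53
ee_pos: [0.6494, -0.097, 0.1221]
ee_rot: [0.002, 0.765, 0.644, 0.002]
ft_force: [-0.2, 0.0, 0.1]
opening: 0.01
grasp_force: 0.0
```

```bash
cat >> h.py <<'E'
J=np.array([.559,.2345]);JY=9.42
def jp(x,y):
    a=np.radians(JY);return J+np.array([[np.cos(a),-np.sin(a)],[np.sin(a),np.cos(a)]])@np.array([x,y])/1e3
E
python3 - <<'E'
from h import *
snap('scene','s1.png');st()
for i,y in enumerate([75,25,-25,-75]):print(i,jp(-54,y).round(4),jp(-44,y).round(4))
p=jp(-54,-75);to(p[0],p[1],.12,JY)
E
```

```text
{'clock': 4.575, 'ee_pos': [0.6479, -0.0968, 0.1199], 'ee_rot': [0.0011, 0.7647, 0.6444, 0.001], 'qpos': [-0.1506, 0.4671, 1.6295, -0.0, 1.042, 0.0197], 'ft_force': [-0.0609, -0.0047, -0.3629], 'opening': 0.0101, 'grasp_force': 0.0}
0 [0.4935 0.2997] [0.5033 0.3013]
1 [0.5016 0.2503] [0.5115 0.252 ]
2 [0.5098 0.201 ] [0.5197 0.2026]
3 [0.518  0.1517] [0.5279 0.1533]
turn [ 0.1 -0.1 70.8] | shift now axes [ 0.2229 -0.1702 -0.0006] | after turn [-8.750e-02 -2.664e-01 -1.000e-04]
```

```bash
python3 - <<'E'
from h import *
im=cv2.imread('pics/s1.png');print(proj('scene',[[.6479,-.0968,.12],[.6479,-.0968,.01]]))
cv2.imwrite('pics/s1c.png',cv2.resize(im[150:270,200:360],(800,600),interpolation=cv2.INTER_CUBIC))
E
```

```text
[[307.661668   170.49584392]
 [306.17050122 202.3358765 ]]
```

View pics/s1c.png

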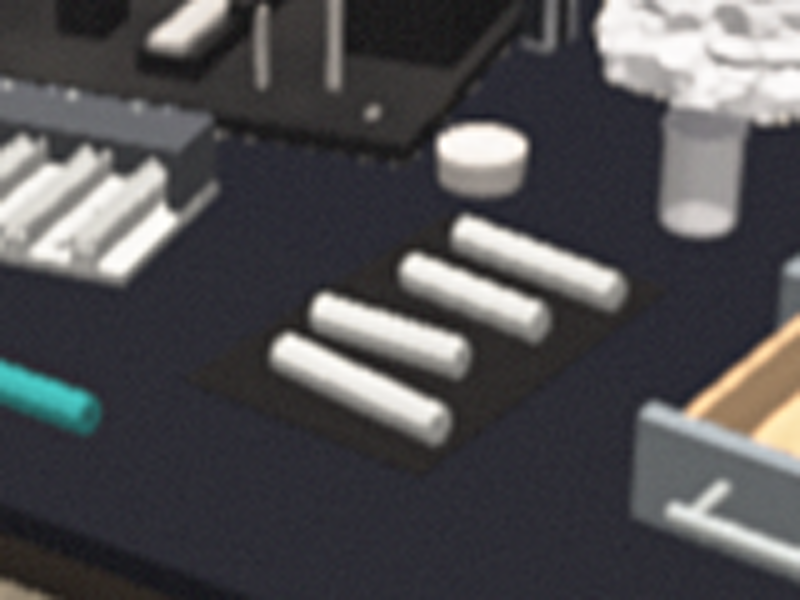

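The crop shows all four rods still in place on the mat, with the top rod at crop (538,260). The gripper does not appear where the TCP should project, at crop (538,102). I'll view the full frame.

```bash
python3 - <<'E'
from h import *
a=snap('scene','s2.png');b=snap('top','t2.png')
cv2.imwrite('pics/st2.png',cv2.resize(np.hstack([a,b]),(800,300)));st()
E
```

```text
{'clock': 4.675, 'ee_pos': [0.6462, -0.0966, 0.1176], 'ee_rot': [-0.0005, 0.7647, 0.6444, -0.0004], 'qpos': [-0.1506, 0.4695, 1.6316, 0.0, 1.0417, 0.0197], 'ft_force': [0.0751, 1.6701, -0.1518], 'opening': 0.0103, 'grasp_force': 0.0}
```

View pics/st2.png

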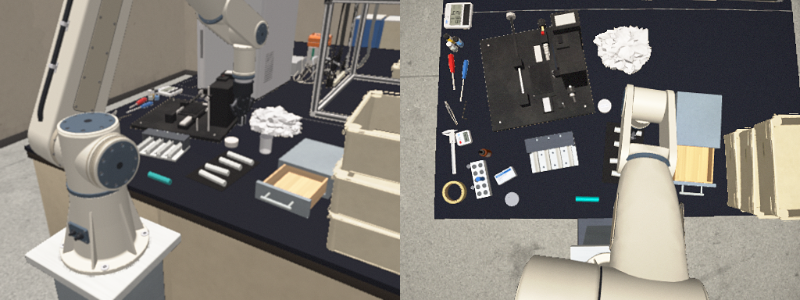

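The gripper is there, at (240,100) in the left half, dark against the dark rig. The rods are unmoved, so the grasp was too high. I'll regrasp lower.

Emit:
{"method": "drive_tool", "body": {
  "series": [
    [[0,0,0,0,0,0.03,0.045],[0,0,0,0,0,0.03,0.045],[0,0,0,0,0,0.03,0.045],[0,0,0,0,0,0.02,0.045],[0,0,0,0,0,0,0.045],[0,0,0,0,0,0,0.045]]
  ]
}}

```text
clock: 5.42
ee_pos: [0.6474, -0.0967, 0.009]
ee_rot: [0.0, 0.765, 0.644, 0.0]
ft_force: [0.5, 0.4, 0.1]
opening: 0.0449
grasp_force: 0.0
```

```bash
python3 - <<'E'
from h import *
st();to(0.6473,-0.0953,.004,80.4)
E
```

```text
{'clock': 5.425, 'ee_pos': [0.6474, -0.0967, 0.009], 'ee_rot': [0.0003, 0.7647, 0.6444, 0.0003], 'qpos': [-0.1506, 0.6025, 1.69, 0.0, 0.8483, 0.0197], 'ft_force': [0.4756, 0.3555, 0.1047], 'opening': 0.0449, 'grasp_force': 0.0}
turn [ 0.  -0.  -0.2] | shift now axes [ 0.0014 -0.0004  0.005 ] | after turn [ 0.0014 -0.0004  0.005 ]
```

Emit:
{"method": "drive_tool", "body": {
  "series": [
    [[0,0,0,0.001,0,0.006,0.045],[0,0,0,0,0,0,0.045],[0,0,0,0,0,0,0.01],[0,0,0,0,0,0,0.01],[0,0,0,0,0,0,0.01],[0,0,0,0,0,0,0.01]]
  ]
}}

```text
clock: 6.18
ee_pos: [0.6471, -0.0957, 0.0024]
ee_rot: [0.0, 0.765, 0.644, 0.0]
ft_force: [0.0, 0.2, -0.6]
opening: 0.0099
grasp_force: 0.0
```

```bash
python3 - <<'E'
from h import *
im=snap('scene','s3.png');st()
print(proj('scene',[[.6471,-.0957,.0024],[.6471,-.0957,.023]]))
cv2.imwrite('pics/s3c.png',cv2.resize(im[140:245,230:370],(800,600),interpolation=cv2.INTER_CUBIC))
E
```

```text
{'clock': 6.225, 'ee_pos': [0.6471, -0.0957, 0.0024], 'ee_rot': [0.0, 0.7647, 0.6444, 0.0], 'qpos': [-0.1491, 0.6111, 1.6928, 0.0, 0.8376, 0.0212], 'ft_force': [-0.813, 0.4748, 1.1095], 'opening': 0.0099, 'grasp_force': 0.0}
[[305.64379601 204.47393265]
 [305.90902361 198.69419651]]
```

View pics/s3c.png

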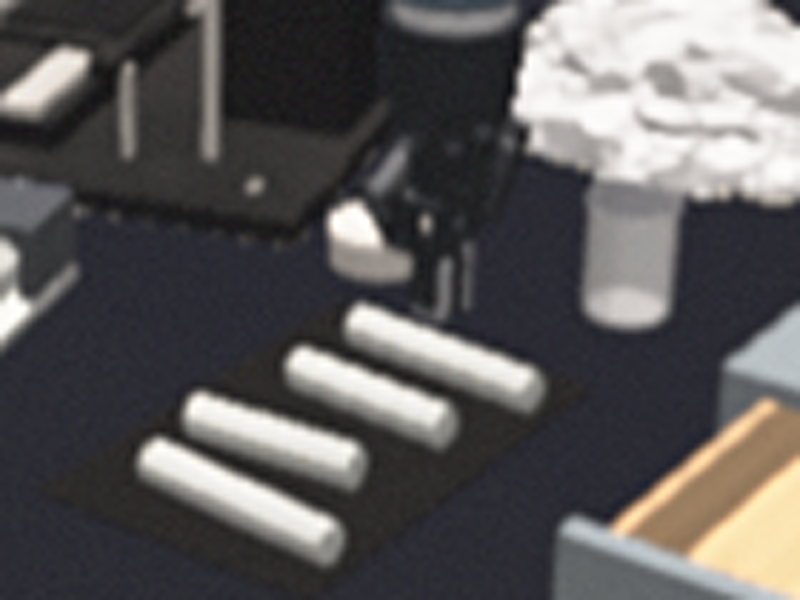

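The image shows the fingertips at crop (435,315), not at the rod's middle (445,355) where the TCP projects. Either the tool is about 40 mm high or it is off horizontally. I'll test both hypotheses against the start picture.

```bash
python3 - <<'E'
from h import *
for nm,p in(('s0',[.1386,-.6089,.1907]),('s3',[.6471,-.0957,.0024])):
    p=np.array(p)
    for o in([0,0,0],[0,0,.013],[0,0,.035],[.045,0,0],[.045,0,.013]):print(nm,o,proj('scene',p+np.array(o)).round(1).tolist())
im=cv2.imread('pics/s0.png')[190:330,380:512]
im2=cv2.imread('pics/s3.png')[155:225,260:360]
cv2.imwrite('pics/cmp.png',np.hstack([cv2.resize(im,(396,420)),cv2.resize(im2,(400,420),interpolation=cv2.INTER_CUBIC)]))
E
```

```text
s0 [0, 0, 0] [[446.5, 305.5]]
s0 [0, 0, 0.013] [[447.7, 299.2]]
s0 [0, 0, 0.035] [[450.0, 288.3]]
s0 [0.045, 0, 0] [[452.9, 291.0]]
s0 [0.045, 0, 0.013] [[454.2, 284.8]]
s3 [0, 0, 0] [[305.6, 204.5]]
s3 [0, 0, 0.013] [[305.8, 200.8]]
s3 [0, 0, 0.035] [[306.1, 194.6]]
s3 [0.045, 0, 0] [[312.1, 198.9]]
s3 [0.045, 0, 0.013] [[312.3, 195.3]]
```

View pics/cmp.png

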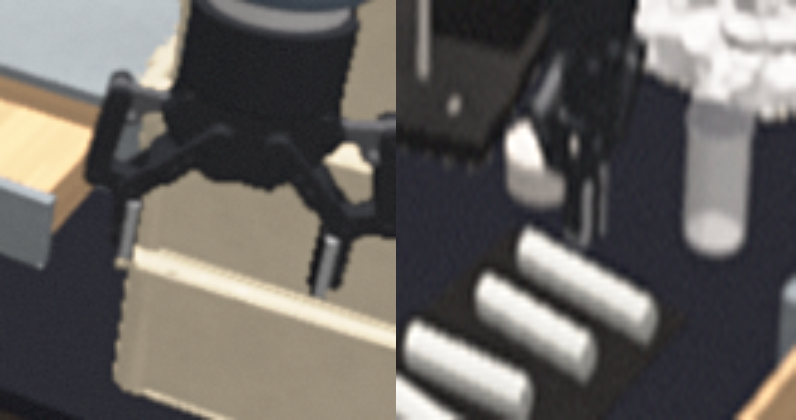

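Emit:
{"method": "drive_tool", "body": {
  "series": [
    [[0,0,0,0,0,-0.05,0.0],[0,0,0,0,0,-0.06,0.0],[0,0,0,0,0,-0.06,0.0],[0,0,0,0,0,-0.03,0.0],[-10,0,0,0,0,0,0.0],[-10,0,0,0,0,0,0.0],[-10,0,0,0,0,0,0.0],[-10,0,0,0,0,0,0.0],[-10,0,0,0,0,0,0.0],[-10,0,0,0,0,0,0.0],[0,0,0,0,0,0,0.0],[0,0,0,0,0,0,0.0]]
  ]
}}

```text
clock: 7.72
ee_pos: [0.6435, -0.1003, 0.2758]
ee_rot: [0.332, 0.686, 0.581, 0.286]
ft_force: [-0.3, 0.1, -0.5]
opening: -0.0003
grasp_force: 0.0
```

```bash
python3 - <<'E'
from h import *
a=snap('scene','s4.png');b=snap('top','t4.png');st()
p=env.get_obs()['ee_pos'];ps=proj('scene',p)[0];pt=proj('top',p)[0];print(ps,pt,proj('scene',[0,0,0]),proj('top',[0,0,0]))
def cr(im,q):
    x,y=int(q[0])-50,int(q[1])-50;x=max(x,0);y=max(y,0);print(x,y);return cv2.resize(im[y:y+100,x:x+100],(400,400),interpolation=cv2.INTER_CUBIC)
cv2.imwrite('pics/c4.png',np.hstack([cr(a,ps),cr(b,pt)]))
E
```

```text
{'clock': 7.825, 'ee_pos': [0.6434, -0.1002, 0.2748], 'ee_rot': [0.3312, 0.6865, 0.5811, 0.2854], 'qpos': [-0.1565, -0.0047, 2.2402, -0.4816, 0.0013, 0.4908], 'ft_force': [0.3454, -0.2068, 0.2472], 'opening': 0.0, 'grasp_force': 0.0}
[310.36535195 122.44199318] [302.85431549 155.63723081] [[134.70444266 310.32789443]] [[265.44435009 359.58457191]]
260 72
252 105
```

View pics/c4.png

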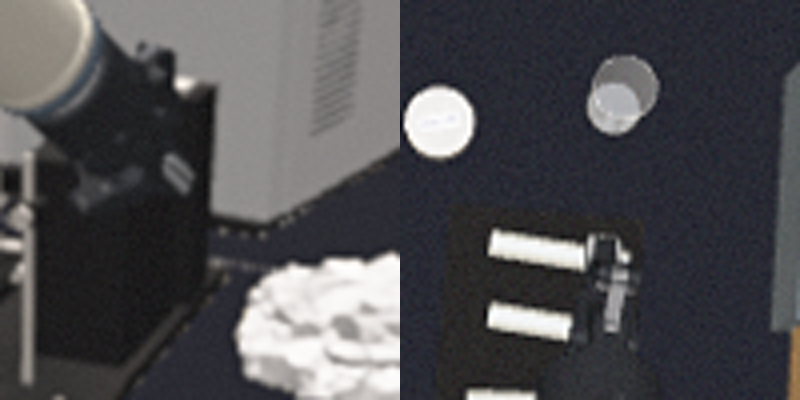

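```bash
python3 - <<'E'
from h import *
o=env.get_obs();q=o['ee_rot'];R4=Q.from_quat([q[1],q[2],q[3],q[0]]).as_matrix()
for k in(0,.02,.03,.04,.05):
    p=o['ee_pos']-k*R4[:,2];print(k,proj('scene',p).round(1),proj('top',p).round(1),'s3',proj('scene',[.6471,-.0957,.0024+k]).round(1),'s0',proj('scene',[.1386,-.6089,.1907+k]).round(1))
a=cv2.imread('pics/s4.png')[95:135,280:330];b=cv2.imread('pics/t4.png')[150:190,282:332]
f=lambda m:cv2.convertScaleAbs(cv2.resize(m,(400,320),interpolation=cv2.INTER_CUBIC),alpha=1.8,beta=20)
cv2.imwrite('pics/c5.png',np.hstack([f(a),f(b)]))
E
```

```text
0 [[310.4 122.4]] [[302.9 155.6]] s3 [[305.6 204.5]] s0 [[446.5 305.5]]
0.02 [[307.3 119.7]] [[302.7 160.5]] s3 [[305.9 198.9]] s0 [[448.5 295.8]]
0.03 [[305.8 118.2]] [[302.6 163.1]] s3 [[306. 196.]] s0 [[449.5 290.8]]
0.04 [[304.2 116.8]] [[302.5 165.6]] s3 [[306.2 193.2]] s0 [[450.5 285.8]]
0.05 [[302.6 115.3]] [[302.5 168.2]] s3 [[306.3 190.3]] s0 [[451.5 280.8]]
```

View pics/c5.png

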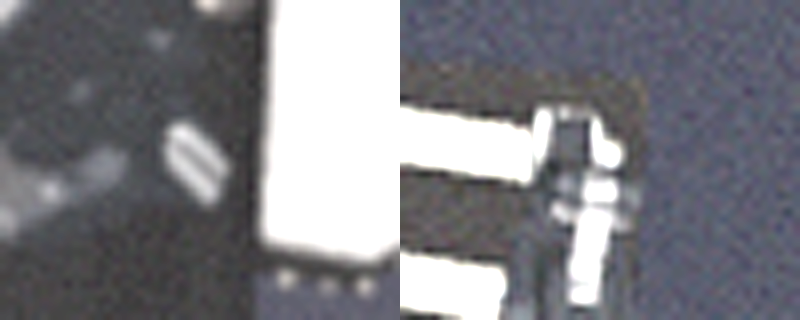

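The tilted view shows the shut tips about 27 mm short of the reported TCP along tool z: top (303.5,163) and scene (307,119). All the pictures agree on this, so I'll correct for it.

Emit:
{"method": "drive_tool", "body": {
  "series": [
    [[10,0,0,0,0,0,0.045],[10,0,0,0,0,0,0.045],[10,0,0,0,0,0,0.045],[10,0,0,0,0,0,0.045],[10,0,0,0,0,0,0.045],[10,0,0,0,0,0,0.045],[0,0,0,0,0,0.05,0.045],[0,0,0,0,0,0.06,0.045],[0,0,0,0,0,0.06,0.045],[0,0,0,0,0,0,0.045],[0,0,0,0,0,0,0.045]]
  ]
}}

```text
clock: 9.2
ee_pos: [0.6357, -0.116, 0.1066]
ee_rot: [-0.015, 0.771, 0.636, -0.023]
ft_force: [0.6, -0.2, 1.1]
opening: 0.0449
grasp_force: 0.0
```

```bash
python3 - <<'E'
from h import *
st();to(0.6473,-0.0953,-.018,80.4)
E
```

```text
{'clock': 9.2, 'ee_pos': [0.6357, -0.116, 0.1066], 'ee_rot': [-0.0152, 0.7714, 0.6357, -0.0232], 'qpos': [-0.1736, 0.5001, 1.6097, -0.0175, 1.0852, 0.0272], 'ft_force': [0.5745, -0.1589, 1.0868], 'opening': 0.0449, 'grasp_force': 0.0}
turn [-3.   0.9 -1.4] | shift now axes [0.0246 0.014  0.1237] | after turn [0.0223 0.008  0.1246]
```

Emit:
{"method": "drive_tool", "body": {
  "series": [
    [[-3,0.9,-1.4,0,0,0,0.045],[0,0,0,0.022,0.008,0.04,0.045],[0,0,0,0,0,0.04,0.045],[0,0,0,0,0,0.025,0.045],[0,0,0,0,0,0.01,0.045],[0,0,0,0,0,0.005,0.045],[0,0,0,0,0,0.004,0.045],[0,0,0,0,0,0,0.045],[0,0,0,0,0,0,0.01],[0,0,0,0,0,0,0.01],[0,0,0,0,0,0,0.01],[0,0,0,0,0,0,0.01]]
  ]
}}

```text
clock: 10.7
ee_pos: [0.6472, -0.0958, -0.0178]
ee_rot: [0.0, 0.764, 0.645, 0.0]
ft_force: [2.5, -0.4, 6.4]
opening: 0.0102
grasp_force: 6.8
```

Emit:
{"method": "drive_tool", "body": {
  "series": [
    [[0,0,0,0,0,0,0.045],[0,0,0,0,0,0,0.045],[0,0,0,0,0,0.006,0.045],[0,0,0,0,0,0.006,0.045],[0,0,0,0,0,0.003,0.045],[0,0,0,0,0,0,0.045],[0,0,0,0,0,0,0.01],[0,0,0,0,0,0,0.01],[0,0,0,0,0,0,0.01],[0,0,0,0,0,0,0.01]]
  ]
}}

```text
clock: 11.95
ee_pos: [0.646, -0.0956, -0.0334]
ee_rot: [-0.0, 0.764, 0.645, -0.001]
ft_force: [-0.8, 0.4, 4.3]
opening: 0.0182
grasp_force: 59.3
```

Emit:
{"method": "drive_tool", "body": {
  "series": [
    [[0,0,0,0,0,0,0.045],[0,0,0,0,0,0,0.045],[0,0,0,0,0,0.004,0.045],[0,0,0,0,0,0,0.045],[0,0,0,0,0,0,0.01],[0,0,0,0,0,0,0.01],[0,0,0,0,0,0,0.01],[0,0,0,0,0,0,0.01]]
  ]
}}

```text
clock: 12.95
ee_pos: [0.6471, -0.0957, -0.0365]
ee_rot: [0.0, 0.764, 0.645, 0.0]
ft_force: [0.4, -0.3, 9.1]
opening: 0.0181
grasp_force: 61.8
```

Emit:
{"method": "drive_tool", "body": {
  "series": [
    [[0,0,0,0,0,-0.02,0.01],[0,0,0,0,0,-0.04,0.01],[0,0,0,0,0,-0.05,0.01],[0,0,0,0,0,-0.03,0.01],[0,0,10,0,0,0,0.01],[0,0,10,0,0,0,0.01],[0,0,10,0,0,0,0.01],[0,0,10,0,0,0,0.01],[0,0,10,0,0,0,0.01],[0,0,10,0,0,0,0.01],[0,0,10.4,0,0,0,0.01],[0,0,0,0,0,0,0.01]]
  ]
}}

```text
clock: 14.45
ee_pos: [0.6457, -0.0955, 0.1029]
ee_rot: [-0.0, 0.996, 0.088, -0.001]
ft_force: [-0.3, 0.3, -0.7]
opening: 0.0183
grasp_force: 59.0
```

```bash
python3 - <<'E'
from h import *
a=snap('scene','s6.png');st()
p=jp(-55,-75);to(p[0],p[1],.1,JY)
cv2.imwrite('pics/s6c.png',cv2.resize(a[100:250,140:370],None,fx=3,fy=3,interpolation=cv2.INTER_CUBIC))
E
```

```text
{'clock': 14.5, 'ee_pos': [0.6458, -0.0955, 0.1028], 'ee_rot': [-0.0001, 0.996, 0.089, -0.001], 'qpos': [-0.149, 0.4854, 1.6428, -0.0004, 1.0154, 1.2439], 'ft_force': [-0.5618, -0.2155, -0.4212], 'opening': 0.0186, 'grasp_force': 59.0487}
turn [-0.   0.1  0.8] | shift now axes [-0.083 -0.266  0.003] | after turn [-0.0866 -0.2648  0.0028]
```

View pics/s6c.png

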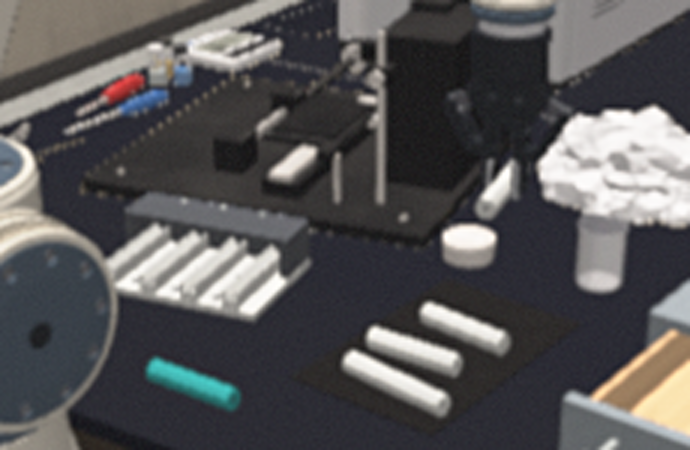

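The rod is held, at crop (497,190), and the other three are still on the mat. I'll cross-check the jig pose and the rod position in this view.

```bash
python3 - <<'E'
from h import *
for x,y,z in((-72.5,-103,10),(12.5,-103,58),(72.5,-103,58),(-72.5,-75,30)):
    p=jp(x,y);q=proj('scene',[[p[0],p[1],z/1e3]])[0];print((q-[140,100])*3)
a=np.radians(JY+.8);d=np.array([np.cos(a),np.sin(a)])*.06
for s in(-1,0,1):print('rod',(proj('scene',[[.6458+s*d[0],-.0955+s*d[1],.1525]])[0]-[140,100])*3)
E
```

```text
[250.52864571 309.65725319]
[284.09883934 236.6524318 ]
[307.11718769 215.60763776]
[226.06665209 288.08227156]
rod [484.15435506 204.93858927]
rod [502.26864309 182.45085392]
rod [519.21437732 161.41982129]
```

```bash
python3 - <<'E'
from h import *
im=cv2.imread('pics/s6.png')
m=(im.min(2)>110).astype(np.uint8);m[:, :165]=0;m[:,250:]=0;m[:160]=0;m[220:]=0
c=max(cv2.findContours(m,0,cv2.CHAIN_APPROX_NONE)[0],key=cv2.contourArea)
print(cv2.approxPolyDP(c,1.5,True)[:,0].tolist())
for x,y,z in((-72.5,-103,10),(-72.5,-103,0),(-72.5,103,0),(-72.5,0,0),(12.5,-103,10),(12.5,-97,10)):
    p=jp(x,y);print(x,y,z,proj('scene',[[p[0],p[1],z/1e3]])[0].round(1))
# groove check in top t0: brightness profile along jig y at x=-40 on z=.03
t=cv2.imread('pics/t0.png').min(2).astype(np.float32)
ys=np.arange(-103,104,3)
for X in(-60,-20):
    P=np.array([[*jp(X,y),.03] for y in ys]);uv=proj('top',P).astype(np.float32)
    v=cv2.remap(t,uv[:,0].reshape(1,-1),uv[:,1].reshape(1,-1),cv2.INTER_LINEAR)[0]
    print(' '.join(f'{y}:{int(k)}' for y,k in zip(ys,v)))
E
```

```text
[[165, 178], [165, 181], [176, 192], [177, 209], [179, 197], [225, 205], [242, 188], [234, 192], [231, 182], [223, 185], [221, 180], [216, 179], [211, 183], [205, 177], [197, 180], [196, 176], [192, 174], [176, 186]]
-72.5 -103 10 [223.5 203.2]
-72.5 -103 0 [223.6 206. ]
-72.5 103 0 [168.  194.7]
-72.5 0 0 [195.2 200.2]
12.5 -103 10 [235.1 192. ]
12.5 -97 10 [233.4 191.7]
-103:215 -100:249 -97:245 -94:244 -91:243 -88:237 -85:201 -82:212 -79:221 -76:213 -73:202 -70:200 -67:215 -64:241 -61:244 -58:241 -55:202 -52:189 -49:210 -46:235 -43:243 -40:234 -37:197 -34:185 -31:217 -28:222 -25:208 -22:196 -19:202 -16:226 -13:244 -10:242 -7:223 -4:199 -1:208 2:233 5:245 8:244 11:232 14:152 17:204 20:222 23:216 26:206 29:201 32:209 35:237 38:246 41:238 44:190 47:194 50:223 53:241 56:245 59:235 62:180 65:178 68:209 71:220 74:210 77:200 80:203 83:225 86:243 89:246 92:248 95:241 98:163 101:57
-103:216 -100:249 -97:245 -94:245 -91:244 -88:242 -85:220 -82:220 -79:223 -76:219 -73:209 -70:205 -67:221 -64:242 -61:243 -58:243 -55:243 -52:243 -49:242 -46:242 -43:242 -40:236 -37:195 -34:205 -31:224 -28:224 -25:213 -22:202 -19:207 -16:227 -13:243 -10:243 -7:243 -4:242 -1:242 2:243 5:243 8:243 11:235 14:162 17:204 20:225 23:219 26:208 29:204 32:217 35:241 38:244 41:244 44:244 47:244 50:244 53:245 56:244 59:237 62:178 65:174 68:207 71:224 74:213 77:201 80:204 83:225 86:239 89:242 92:246 95:237 98:167 101:30
```

Emit:
{"method": "drive_tool", "body": {
  "series": [
    [[0,0,0.8,0,0,0,0.01],[0,0,0,-0.0144,-0.0442,0,0.01],[0,0,0,-0.0144,-0.0442,0,0.01],[0,0,0,-0.0144,-0.0441,0,0.01],[0,0,0,-0.0144,-0.0441,0,0.01],[0,0,0,-0.0145,-0.0441,0,0.01],[0,0,0,-0.0145,-0.0441,0,0.01],[0,0,0,0,0,0.03,0.01],[0,0,0,0,0,0.03,0.01],[0,0,0,0,0,0,0.01],[0,0,0,0,0,0,0.01]]
  ]
}}

```text
clock: 15.88
ee_pos: [0.5187, 0.1521, 0.0433]
ee_rot: [-0.0, 0.997, 0.08, -0.001]
ft_force: [1.4, 0.8, -0.7]
opening: 0.0179
grasp_force: 63.4
```

```bash
python3 - <<'E'
from h import *
st()
p=jp(-55,-75);to(p[0],p[1],-.0115,JY)
E
```

```text
{'clock': 15.875, 'ee_pos': [0.5187, 0.1521, 0.0433], 'ee_rot': [-0.0002, 0.9968, 0.0803, -0.0007], 'qpos': [0.2821, 0.4152, 1.9314, 0.0009, 0.7963, 1.6915], 'ft_force': [1.3837, 0.8009, -0.7171], 'opening': 0.0179, 'grasp_force': 63.4168}
turn [-0.   0.1 -0.2] | shift now axes [-0.0016  0.0004  0.0548] | after turn [-0.0017  0.0003  0.0548]
```

Emit:
{"method": "drive_tool", "body": {
  "series": [
    [[0,0,0,-0.002,0,0.02,0.01],[0,0,0,0,0,0.02,0.01],[0,0,0,0,0,0.006,0.01],[0,0,0,0,0,0.004,0.01],[0,0,0,0,0,0.003,0.01],[0,0,0,0,0,0,0.01]]
  ]
}}

```text
clock: 16.62
ee_pos: [0.5162, 0.1518, -0.0102]
ee_rot: [-0.0, 0.997, 0.08, -0.001]
ft_force: [0.3, -0.2, -1.7]
opening: 0.0183
grasp_force: 63.5
```

Emit:
{"method": "drive_tool", "body": {
  "series": [
    [[0,0,0,0,0,0.002,0.01],[0,0,0,0,0,0,0.01],[0,0,0,0,0,0,0.034],[0,0,0,0,0,0,0.034],[0,0,0,0,0,0,0.034],[0,0,0,0,0,-0.003,0.034],[0,0,0,0,0,0,0.034],[0,0,0,0,0,0,0.01],[0,0,0,0,0,0,0.01],[0,0,0,0,0,0,0.01]]
  ]
}}

```text
clock: 17.88
ee_pos: [0.5161, 0.151, -0.0091]
ee_rot: [0.0, 0.997, 0.08, -0.001]
ft_force: [-0.4, -6.6, 7.5]
opening: 0.0181
grasp_force: 58.5
```

Emit:
{"method": "drive_tool", "body": {
  "series": [
    [[0,0,0,0.01,0,0,0.01],[0,0,0,0.01,0,0,0.01],[0,0,0,0.01,0,0,0.01],[0,0,0,0.008,0,0,0.01],[0,0,0,0,0,0,0.01]]
  ]
}}

```text
clock: 18.5
ee_pos: [0.5498, 0.1562, -0.0096]
ee_rot: [0.001, 0.997, 0.08, -0.005]
ft_force: [-12.9, -7.5, 18.2]
opening: 0.0183
grasp_force: 59.0
```

Emit:
{"method": "drive_tool", "body": {
  "series": [
    [[0,0,0,0,0,-0.0015,0.01],[0,0,0,0.004,0,0,0.01],[0,0,0,0,0,0,0.01]]
  ]
}}

```text
clock: 18.88
ee_pos: [0.5581, 0.1587, -0.0082]
ee_rot: [-0.0, 0.997, 0.08, -0.001]
ft_force: [0.4, -0.2, 0.1]
opening: 0.0178
grasp_force: 58.6
```

Emit:
{"method": "drive_tool", "body": {
  "series": [
    [[0,0,0,0.0015,0,0,0.01],[0,0,0,0.001,0,0,0.01],[0,0,0,0,0,0,0.01]]
  ]
}}

```text
clock: 19.25
ee_pos: [0.56, 0.1589, -0.0082]
ee_rot: [-0.0, 0.997, 0.08, -0.001]
ft_force: [0.9, 0.2, -1.8]
opening: 0.0183
grasp_force: 58.6
```

Emit:
{"method": "drive_tool", "body": {
  "series": [
    [[0,0,0,0.0015,0,0,0.01],[0,0,0,0.0015,0,0,0.01],[0,0,0,0,0,0,0.01]]
  ]
}}

```text
clock: 19.62
ee_pos: [0.5605, 0.1589, -0.0085]
ee_rot: [0.0, 0.997, 0.08, -0.003]
ft_force: [-7.6, -1.9, 4.0]
opening: 0.0182
grasp_force: 59.3
```

Emit:
{"method": "drive_tool", "body": {
  "series": [
    [[0,0,0,0.0015,0,0,0.01],[0,0,0,0,0,0,0.01],[0,0,0,0,0,0,0.034],[0,0,0,0,0,0,0.034],[0,0,0,0,0,0,0.034],[0,0,0,-0.003,0,-0.02,0.034],[0,0,0,0,0,-0.04,0.034],[0,0,0,0,0,-0.04,0.034],[0,0,-10,0,0,-0.01,0.045],[0,0,-10,0,0,0,0.045],[0,0,-10,0,0,0,0.045],[0,0,-10,0,0,0,0.045],[0,0,-10,0,0,0,0.045],[0,0,-10,0,0,0,0.045],[0,0,-10,0,0,0,0.045],[0,0,0,0,0,0,0.045]]
  ]
}}

```text
clock: 21.62
ee_pos: [0.5618, 0.1592, 0.1031]
ee_rot: [-0.0, 0.771, 0.637, -0.0]
ft_force: [-0.3, -0.2, 1.0]
opening: 0.0453
grasp_force: 0.0
```

```bash
cat >> meas.py <<'E'
def jigrods(im):
    """near-end position of a rod in each lane: brightness along the groove axis at rod-top height vs expected"""
    t=im.min(2).astype(np.float32);xs=np.arange(-90,14,4)
    for i,y in enumerate([75,25,-25,-75]):
        uv=proj('top',np.array([[*jp(x,y),.046] for x in xs])).astype(np.float32)
        v=cv2.remap(t,uv[:,0].reshape(1,-1),uv[:,1].reshape(1,-1),1)[0];print('lane',i,[int(k) for k in v])
E
python3 - <<'E'
from meas import *
im=snap('top','t7.png');print(*rods(im,roi=(255,155,320,240)),sep='\n')
st();to(0.587,-0.084,.03,79.9);to(0.5179,-0.0651,.03,89.4)
jigrods(im)
E
```

```text
(288, 224, 0.4573, -0.0809, 0.1188, 0.0205, np.float32(79.1))
(283, 206, 0.5179, -0.0651, 0.0949, 0.0203, np.float32(89.4))
(288, 186, 0.5871, -0.0834, 0.0983, 0.0208, np.float32(79.9))
{'clock': 21.675, 'ee_pos': [0.5618, 0.1592, 0.1029], 'ee_rot': [-0.0005, 0.7718, 0.6358, -0.0004], 'qpos': [0.2731, 0.389, 1.8001, 0.0008, 0.9536, 0.4654], 'ft_force': [0.2751, 0.4953, -0.9109], 'opening': 0.045, 'grasp_force': 0.0}
turn [-0.1 -0.  -0.9] | shift now axes [-0.2339  0.0714  0.0728] | after turn [-0.235   0.0675  0.0729]
turn [ -0.1  -0.  -10.4] | shift now axes [-0.2285 -0.      0.0729] | after turn [-0.2247 -0.0415  0.0729]
lane 0 [103, 104, 103, 105, 102, 101, 101, 102, 102, 102, 97, 101, 100, 100, 103, 100, 99, 99, 101, 100, 100, 98, 99, 97, 98, 102]
lane 1 [40, 44, 41, 45, 123, 191, 198, 199, 197, 197, 198, 198, 199, 200, 200, 201, 200, 201, 169, 129, 140, 156, 173, 181, 194, 200]
lane 2 [43, 38, 39, 31, 149, 203, 192, 149, 142, 149, 146, 128, 117, 133, 187, 154, 121, 148, 107, 131, 131, 134, 151, 167, 179, 190]
lane 3 [38, 38, 37, 35, 137, 233, 240, 240, 240, 240, 242, 240, 243, 243, 241, 242, 247, 225, 105, 71, 147, 147, 115, 152, 175, 172]
```

Emit:
{"method": "drive_tool", "body": {
  "series": [
    [[0,0,-0.9,0,0,0,0.045],[0,0,0,-0.0405,0.0112,0,0.045],[0,0,0,-0.0405,0.0112,0,0.045],[0,0,0,-0.0405,0.0113,0,0.045],[0,0,0,-0.0405,0.0113,0,0.045],[0,0,0,-0.0405,0.0113,0,0.045],[0,0,0,-0.0405,0.0113,0,0.045],[0,0,0,0,0,0.04,0.045],[0,0,0,0,0,0.03,0.045],[0,0,0,0,0,0,0.045],[0,0,0,0,0,0,0.045]]
  ]
}}

```text
clock: 23.05
ee_pos: [0.5869, -0.0919, 0.0328]
ee_rot: [-0.0, 0.766, 0.643, -0.001]
ft_force: [0.8, -0.2, 0.2]
opening: 0.0449
grasp_force: 0.0
```

```bash
python3 - <<'E'
from h import *
st();to(0.5856,-0.0919,-.035,79.9)
E
```

```text
{'clock': 23.05, 'ee_pos': [0.5869, -0.0919, 0.0328], 'ee_rot': [-0.0003, 0.7657, 0.6432, -0.0005], 'qpos': [-0.1576, 0.4967, 1.8189, -0.0004, 0.8272, 0.0162], 'ft_force': [0.8483, -0.1845, 0.2271], 'opening': 0.0449, 'grasp_force': 0.0}
turn [-0.1  0.   0.2] | shift now axes [-0.0002 -0.0012  0.0678] | after turn [-0.0002 -0.0013  0.0678]
```

Emit:
{"method": "drive_tool", "body": {
  "series": [
    [[0,0,0,0,-0.001,0.03,0.045],[0,0,0,0,0,0.025,0.045],[0,0,0,0,0,0.01,0.045],[0,0,0,0,0,0.0025,0.045],[0,0,0,0,0,0,0.045],[0,0,0,0,0,0,0.01],[0,0,0,0,0,0,0.01],[0,0,0,0,0,0,0.01],[0,0,0,0,0,0,0.01],[0,0,0,0,0,-0.03,0.01],[0,0,0,0,0,-0.05,0.01],[0,0,0,0,0,-0.055,0.01],[0,0,10,0,0,0,0.01],[0,0,10,0,0,0,0.01],[0,0,10,0,0,0,0.01],[0,0,10,0,0,0,0.01],[0,0,10,0,0,0,0.01],[0,0,10,0,0,0,0.01],[0,0,10.5,0,0,0,0.01],[0,0,0,0,0,0,0.01]]
  ]
}}

```text
clock: 25.55
ee_pos: [0.5853, -0.0918, 0.0995]
ee_rot: [-0.0, 0.996, 0.084, -0.001]
ft_force: [0.1, -0.3, -0.6]
opening: 0.0183
grasp_force: 59.2
```

```bash
python3 - <<'E'
from h import *
st();p=jp(-56,-25);to(p[0],p[1],.04,JY)
E
```

```text
{'clock': 25.55, 'ee_pos': [0.5853, -0.0918, 0.0995], 'ee_rot': [-0.0001, 0.9965, 0.0841, -0.001], 'qpos': [-0.1578, 0.4055, 1.7829, -0.0004, 0.9552, 1.2448], 'ft_force': [0.1482, -0.3179, -0.6486], 'opening': 0.0183, 'grasp_force': 59.1742}
turn [-0.   0.1  0.2] | shift now axes [-0.0272 -0.3012  0.0597] | after turn [-0.0285 -0.3012  0.0595]
```

Emit:
{"method": "drive_tool", "body": {
  "series": [
    [[0,0,0,-0.0045,-0.05,0,0.01],[0,0,0,-0.0048,-0.05,0,0.01],[0,0,0,-0.0048,-0.05,0,0.01],[0,0,0,-0.0048,-0.05,0,0.01],[0,0,0,-0.0048,-0.05,0,0.01],[0,0,0,-0.0048,-0.051,0,0.01],[0,0,0,0,0,0.03,0.01],[0,0,0,0,0,0.03,0.01],[0,0,0,0,0,0,0.01],[0,0,0,0,0,0,0.01]]
  ]
}}

```text
clock: 26.8
ee_pos: [0.5076, 0.2004, 0.0404]
ee_rot: [-0.0, 0.996, 0.084, -0.001]
ft_force: [0.3, -0.1, -0.0]
opening: 0.0183
grasp_force: 59.2
```

```bash
python3 - <<'E'
from h import *
st();p=jp(-56,-25);to(p[0],p[1],-.0105,JY)
E
```

```text
{'clock': 26.8, 'ee_pos': [0.5076, 0.2004, 0.0404], 'ee_rot': [-0.0002, 0.9964, 0.0843, -0.0007], 'qpos': [0.3727, 0.4261, 1.9218, 0.0012, 0.7949, 1.7738], 'ft_force': [0.3268, -0.0579, -0.0455], 'opening': 0.0183, 'grasp_force': 59.2318}
turn [-0.   0.1  0.3] | shift now axes [ 0.0004 -0.0002  0.0509] | after turn [ 0.0003 -0.0002  0.0509]
```

Emit:
{"method": "drive_tool", "body": {
  "series": [
    [[0,0,0.3,0,0,0.02,0.01],[0,0,0,0,0,0.02,0.01],[0,0,0,0,0,0.006,0.01],[0,0,0,0,0,0.005,0.01],[0,0,0,0,0,0,0.01],[0,0,0,0,0,0,0.034],[0,0,0,0,0,0,0.034],[0,0,0,0,0,0,0.034],[0,0,0,0,0,-0.004,0.034],[0,0,0,0,0,0,0.034],[0,0,0,0,0,0,0.01],[0,0,0,0,0,0,0.01],[0,0,0,0,0,0,0.01],[0,0,0,0.01,0,0,0.01],[0,0,0,0.01,0,0,0.01],[0,0,0,0.01,0,0,0.01],[0,0,0,0.01,0,0,0.01],[0,0,0,0,0,0,0.01]]
  ]
}}

```text
clock: 29.05
ee_pos: [0.5461, 0.2066, -0.0074]
ee_rot: [0.0, 0.997, 0.081, -0.002]
ft_force: [-2.6, -0.4, 5.0]
opening: 0.0182
grasp_force: 60.1
```

```bash
cat >> h.py <<'E'
def injig():
    p=env.get_obs()['ee_pos'][:2]-J;a=np.radians(JY);print('ee in jig mm',(np.array([[np.cos(a),np.sin(a)],[-np.sin(a),np.cos(a)]])@p*1e3).round(1))
E
python3 -c "
from h import *
st();injig()"
```

```text
{'clock': 29.05, 'ee_pos': [0.5461, 0.2066, -0.0074], 'ee_rot': [0.0001, 0.9967, 0.081, -0.0017], 'qpos': [0.3586, 0.5458, 1.8555, 0.0011, 0.7435, 1.7664], 'ft_force': [-2.5529, -0.4434, 5.0276], 'opening': 0.0182, 'grasp_force': 60.1235}
ee in jig mm [-17.3 -25.4]
```

Emit:
{"method": "drive_tool", "body": {
  "series": [
    [[0,0,0,0.005,0,-0.0005,0.01],[0,0,0,0.0015,0,0,0.01],[0,0,0,0.0015,0,0,0.01],[0,0,0,0,0,0,0.01]]
  ]
}}

```text
clock: 29.55
ee_pos: [0.5544, 0.2081, -0.0072]
ee_rot: [-0.0, 0.997, 0.081, -0.001]
ft_force: [-0.1, 0.5, -0.4]
opening: 0.0182
grasp_force: 59.5
```

Emit:
{"method": "drive_tool", "body": {
  "series": [
    [[0,0,0,0.0015,0,0,0.01],[0,0,0,0.0015,0,0,0.01],[0,0,0,0.0015,0,0,0.01],[0,0,0,0,0,0,0.01]]
  ]
}}

```text
clock: 30.05
ee_pos: [0.5552, 0.208, -0.0076]
ee_rot: [0.001, 0.997, 0.081, -0.004]
ft_force: [-12.2, -0.7, 9.2]
opening: 0.0181
grasp_force: 60.5
```

Emit:
{"method": "drive_tool", "body": {
  "series": [
    [[0,0,0,0,0,0,0.034],[0,0,0,0,0,0,0.034],[0,0,0,0,0,0,0.034],[0,0,0,-0.003,0,-0.02,0.034],[0,0,0,0,0,-0.04,0.034],[0,0,0,0,0,-0.04,0.034],[0,0,-10,0,0,-0.01,0.045],[0,0,-10,0,0,0,0.045],[0,0,-10,0,0,0,0.045],[0,0,-10,0,0,0,0.045],[0,0,-10,0,0,0,0.045],[0,0,-10,0,0,0,0.045],[0,0,-10,0,0,0,0.045],[0,0,-10,0,0,0,0.045],[0,0,0,0,0,0,0.045]]
  ]
}}

```text
clock: 31.92
ee_pos: [0.5562, 0.2084, 0.1041]
ee_rot: [-0.001, 0.712, 0.702, -0.0]
ft_force: [-0.5, -0.1, -0.8]
opening: 0.0449
grasp_force: 0.0
```

```bash
python3 - <<'E'
from meas import *
im=snap('top','t8.png');print(*rods(im,roi=(250,155,330,250)),sep='\n')
st();to(0.5179,-0.0651-.008,.03,89.4)
jigrods(im)
E
```

```text
(288, 224, 0.4573, -0.0809, 0.1188, 0.0205, np.float32(79.1))
(283, 206, 0.5179, -0.0651, 0.0949, 0.0203, np.float32(89.4))
{'clock': 31.975, 'ee_pos': [0.5562, 0.2084, 0.1039], 'ee_rot': [-0.0006, 0.7129, 0.7013, -0.0003], 'qpos': [0.3554, 0.4016, 1.7773, 0.001, 0.9637, 0.3713], 'ft_force': [-0.1091, -0.1987, -0.1023], 'opening': 0.0446, 'grasp_force': 0.0}
turn [-0.1 -0.  -0.3] | shift now axes [-0.2821 -0.0336  0.0738] | after turn [-0.2819 -0.0353  0.0739]
lane 0 [39, 40, 37, 32, 127, 197, 196, 193, 194, 197, 195, 196, 196, 196, 195, 199, 200, 199, 198, 186, 144, 124, 145, 160, 172, 182]
lane 1 [40, 37, 39, 42, 123, 191, 202, 150, 98, 143, 111, 120, 132, 163, 178, 129, 57, 137, 148, 103, 103, 129, 151, 120, 139, 154]
lane 2 [223, 222, 223, 222, 223, 222, 222, 221, 224, 223, 223, 224, 223, 225, 225, 225, 224, 227, 224, 219, 211, 208, 205, 182, 172, 177]
lane 3 [38, 37, 39, 37, 137, 233, 240, 240, 241, 241, 242, 240, 240, 242, 243, 243, 242, 243, 243, 244, 244, 244, 244, 245, 246, 228]
```

Emit:
{"method": "drive_tool", "body": {
  "series": [
    [[0,0,-0.3,0,0,0,0.045],[0,0,0,-0.047,-0.0059,0,0.045],[0,0,0,-0.047,-0.0059,0,0.045],[0,0,0,-0.047,-0.0059,0,0.045],[0,0,0,-0.047,-0.0059,0,0.045],[0,0,0,-0.047,-0.0059,0,0.045],[0,0,0,-0.047,-0.0058,0,0.045],[0,0,0,0,0,0.04,0.045],[0,0,0,0,0,0.03,0.045],[0,0,0,0,0,0,0.045],[0,0,0,0,0,0,0.045]]
  ]
}}

```text
clock: 33.35
ee_pos: [0.5191, -0.0734, 0.0338]
ee_rot: [-0.0, 0.71, 0.704, -0.001]
ft_force: [0.0, -0.8, -0.1]
opening: 0.0449
grasp_force: 0.0
```

```bash
python3 - <<'E'
from h import *
st();to(0.5179,-0.0731,-.0355,89.4)
E
```

```text
{'clock': 33.35, 'ee_pos': [0.5191, -0.0734, 0.0338], 'ee_rot': [-0.0005, 0.7099, 0.7043, -0.0005], 'qpos': [-0.1431, 0.4103, 1.971, -0.0005, 0.7616, -0.1349], 'ft_force': [0.0349, -0.8228, -0.1407], 'opening': 0.0449, 'grasp_force': 0.0}
turn [-0.1  0.   0.1] | shift now axes [ 0.0003 -0.0011  0.0693] | after turn [ 0.0003 -0.0012  0.0693]
```

Emit:
{"method": "drive_tool", "body": {
  "series": [
    [[0,0,0,0,-0.001,0.03,0.045],[0,0,0,0,0,0.025,0.045],[0,0,0,0,0,0.01,0.045],[0,0,0,0,0,0.004,0.045],[0,0,0,0,0,0,0.045],[0,0,0,0,0,0,0.01],[0,0,0,0,0,0,0.01],[0,0,0,0,0,0,0.01],[0,0,0,0,0,0,0.01],[0,0,0,0,0,-0.03,0.01],[0,0,0,0,0,-0.05,0.01],[0,0,10,0,0,-0.055,0.01],[0,0,10,0,0,0,0.01],[0,0,10,0,0,0,0.01],[0,0,10,0,0,0,0.01],[0,0,10,0,0,0,0.01],[0,0,10,0,0,0,0.01],[0,0,10,0,0,0,0.01],[0,0,10,0,0,0,0.01],[0,0,0,0,0,0,0.01]]
  ]
}}

```text
clock: 35.85
ee_pos: [0.5175, -0.0734, 0.0991]
ee_rot: [-0.0, 0.996, 0.084, -0.001]
ft_force: [0.2, 0.0, -0.7]
opening: 0.0183
grasp_force: 59.0
```

```bash
python3 - <<'E'
from h import *
st();p=jp(-56,25);to(p[0],p[1],.04,JY)
E
```

```text
{'clock': 35.85, 'ee_pos': [0.5175, -0.0734, 0.0991], 'ee_rot': [-0.0001, 0.9965, 0.0841, -0.001], 'qpos': [-0.1436, 0.3094, 1.9331, -0.0004, 0.9012, 1.2591], 'ft_force': [0.1658, 0.0093, -0.7318], 'opening': 0.0183, 'grasp_force': 58.9665}
turn [-0.   0.1  0.2] | shift now axes [ 0.0367 -0.3218  0.0592] | after turn [ 0.0353 -0.322   0.0591]
```

Emit:
{"method": "drive_tool", "body": {
  "series": [
    [[0,0,0.2,0.0059,-0.0535,0,0.01],[0,0,0,0.0059,-0.0535,0,0.01],[0,0,0,0.0059,-0.0537,0,0.01],[0,0,0,0.0059,-0.0537,0,0.01],[0,0,0,0.0059,-0.0538,0,0.01],[0,0,0,0.0058,-0.0538,0,0.01],[0,0,0,0,0,0.03,0.01],[0,0,0,0,0,0.03,0.01],[0,0,0,0,0,0,0.01],[0,0,0,0,0,0,0.01]]
  ]
}}

```text
clock: 37.1
ee_pos: [0.5002, 0.2501, 0.0399]
ee_rot: [-0.0, 0.997, 0.083, -0.001]
ft_force: [0.0, 0.6, -0.5]
opening: 0.0185
grasp_force: 59.0
```

```bash
python3 - <<'E'
from h import *
st();p=jp(-56,25);to(p[0],p[1],-.0105,JY)
E
```

```text
{'clock': 37.1, 'ee_pos': [0.5002, 0.2501, 0.0399], 'ee_rot': [-0.0003, 0.9966, 0.0825, -0.0008], 'qpos': [0.4603, 0.4436, 1.8926, 0.0014, 0.8066, 1.8649], 'ft_force': [0.0095, 0.6108, -0.5026], 'opening': 0.0185, 'grasp_force': 59.0278}
turn [-0.   0.1  0. ] | shift now axes [-0.0005  0.0001  0.0504] | after turn [-0.0005  0.0001  0.0504]
```

Emit:
{"method": "drive_tool", "body": {
  "series": [
    [[0,0,0,0,0,0.02,0.01],[0,0,0,0,0,0.02,0.01],[0,0,0,0,0,0.006,0.01],[0,0,0,0,0,0.0045,0.01],[0,0,0,0,0,0,0.01],[0,0,0,0,0,0,0.034],[0,0,0,0,0,0,0.034],[0,0,0,0,0,0,0.034],[0,0,0,0,0,-0.004,0.034],[0,0,0,0,0,0,0.034],[0,0,0,0,0,0,0.01],[0,0,0,0,0,0,0.01],[0,0,0,0,0,0,0.01],[0,0,0,0.01,0,0,0.01],[0,0,0,0.01,0,0,0.01],[0,0,0,0.01,0,0,0.01],[0,0,0,0.01,0,-0.0005,0.01],[0,0,0,0.004,0,0,0.01],[0,0,0,0.001,0,0,0.01],[0,0,0,0,0,0,0.01]]
  ]
}}

```text
clock: 39.6
ee_pos: [0.5428, 0.2565, -0.0071]
ee_rot: [0.0, 0.997, 0.082, -0.002]
ft_force: [-4.6, -4.2, 8.4]
opening: 0.0178
grasp_force: 59.6
```

```bash
python3 -c "
from h import *
st();injig()"
```

```text
{'clock': 39.6, 'ee_pos': [0.5428, 0.2565, -0.0071], 'ee_rot': [0.0005, 0.9967, 0.0817, -0.0023], 'qpos': [0.4385, 0.5645, 1.8169, 0.0011, 0.765, 1.8449], 'ft_force': [-4.6016, -4.1824, 8.4247], 'opening': 0.0178, 'grasp_force': 59.6106}
ee in jig mm [-12.4  24.4]
```

Emit:
{"method": "drive_tool", "body": {
  "series": [
    [[0,0,0,0,0,-0.0012,0.01],[0,0,0,0.0015,0,0,0.01],[0,0,0,0.0015,0,0,0.01],[0,0,0,0,0,0,0.01]]
  ]
}}

```text
clock: 40.1
ee_pos: [0.5446, 0.2573, -0.0064]
ee_rot: [0.0, 0.997, 0.082, -0.003]
ft_force: [-9.0, -0.5, 5.9]
opening: 0.0179
grasp_force: 59.5
```

Emit:
{"method": "drive_tool", "body": {
  "series": [
    [[0,0,0,0.0015,0,0,0.01],[0,0,0,0.0015,0,0,0.01],[0,0,0,0,0,0,0.01]]
  ]
}}

```text
clock: 40.48
ee_pos: [0.5444, 0.257, -0.0067]
ee_rot: [0.001, 0.997, 0.082, -0.006]
ft_force: [-19.2, -1.2, 14.4]
opening: 0.018
grasp_force: 60.5
```

Emit:
{"method": "drive_tool", "body": {
  "series": [
    [[0,0,0,-0.002,0,0,0.01],[0,0,0,0,0,0,0.034],[0,0,0,0,0,0,0.034],[0,0,0,0,0,0,0.034],[0,0,0,-0.002,0,-0.02,0.034],[0,0,0,0,0,-0.04,0.034],[0,0,0,0,0,-0.04,0.034],[0,0,-10,0,0,-0.01,0.045],[0,0,-10,0,0,0,0.045],[0,0,-10,0,0,0,0.045],[0,0,-10,0,0,0,0.045],[0,0,-10,0,0,0,0.045],[0,0,-10,0,0,0,0.045],[0,0,-9.7,0,0,0,0.045],[0,0,0,0,0,0,0.045]]
  ]
}}

```text
clock: 42.35
ee_pos: [0.5465, 0.2578, 0.1054]
ee_rot: [-0.001, 0.772, 0.636, -0.0]
ft_force: [-0.2, -0.0, -0.8]
opening: 0.0454
grasp_force: 0.0
```

```bash
python3 - <<'E'
from meas import *
im=snap('top','t9.png');print(*rods(im,roi=(250,155,330,250)),sep='\n')
st();to(0.4573,-0.0809,.03,79.1)
jigrods(im)
E
```

```text
(288, 224, 0.4573, -0.0809, 0.1188, 0.0204, np.float32(78.9))
{'clock': 42.4, 'ee_pos': [0.5464, 0.2578, 0.1051], 'ee_rot': [-0.0006, 0.7724, 0.6352, -0.0003], 'qpos': [0.4377, 0.4142, 1.7537, 0.0012, 0.9745, 0.6314], 'ft_force': [0.8507, -0.9875, -0.596], 'opening': 0.0449, 'grasp_force': 0.0}
turn [-0.1 -0.  -0.2] | shift now axes [-0.3495 -0.0219  0.0751] | after turn [-0.3494 -0.0235  0.0751]
lane 0 [169, 194, 206, 204, 215, 224, 217, 221, 225, 224, 223, 223, 222, 222, 222, 222, 222, 222, 222, 222, 222, 221, 219, 221, 222, 222]
lane 1 [99, 103, 103, 100, 103, 101, 101, 100, 97, 101, 100, 99, 99, 99, 97, 102, 111, 110, 117, 153, 177, 179, 213, 240, 229, 233]
lane 2 [37, 41, 38, 21, 151, 198, 196, 193, 197, 192, 229, 239, 241, 241, 241, 241, 240, 242, 242, 243, 242, 242, 244, 244, 245, 249]
lane 3 [44, 34, 38, 32, 136, 233, 240, 239, 240, 240, 239, 239, 240, 242, 241, 242, 243, 242, 243, 243, 244, 245, 243, 244, 245, 228]
```

Emit:
{"method": "drive_tool", "body": {
  "series": [
    [[0,0,-0.2,0,0,0,0.045],[0,0,0,-0.0499,-0.0033,0,0.045],[0,0,0,-0.0499,-0.0033,0,0.045],[0,0,0,-0.0499,-0.0033,0,0.045],[0,0,0,-0.0499,-0.0034,0,0.045],[0,0,0,-0.0499,-0.0034,0,0.045],[0,0,0,-0.0499,-0.0034,0,0.045],[0,0,0,-0.05,-0.0034,0,0.045],[0,0,0,0,0,0.04,0.045],[0,0,0,0,0,0.03,0.045],[0,0,0,0,0,0,0.045],[0,0,0,0,0,0,0.045]]
  ]
}}

```text
clock: 43.9
ee_pos: [0.4586, -0.0812, 0.0351]
ee_rot: [-0.0, 0.77, 0.638, -0.001]
ft_force: [-0.3, 0.0, -0.0]
opening: 0.045
grasp_force: 0.0
```

```bash
python3 - <<'E'
from h import *
st();to(0.4573,-0.0809,-.0355,79.1)
E
```

```text
{'clock': 43.9, 'ee_pos': [0.4586, -0.0812, 0.0351], 'ee_rot': [-0.0004, 0.7702, 0.6377, -0.0006], 'qpos': [-0.1783, 0.3367, 2.0931, -0.0006, 0.7133, 0.0098], 'ft_force': [-0.2838, 0.0142, -0.0389], 'opening': 0.045, 'grasp_force': 0.0}
turn [-0.1  0.   0.1] | shift now axes [ 0.0001 -0.0012  0.0706] | after turn [ 0.0001 -0.0013  0.0706]
```

Emit:
{"method": "drive_tool", "body": {
  "series": [
    [[0,0,0,0,-0.001,0.03,0.045],[0,0,0,0,0,0.025,0.045],[0,0,0,0,0,0.011,0.045],[0,0,0,0,0,0.004,0.045],[0,0,0,0,0,0,0.045],[0,0,0,0,0,0,0.01],[0,0,0,0,0,0,0.01],[0,0,0,0,0,0,0.01],[0,0,0,0,0,0,0.01],[0,0,0,0,0,-0.03,0.01],[0,0,0,0,0,-0.05,0.01],[0,0,10,0,0,-0.055,0.01],[0,0,10,0,0,0,0.01],[0,0,10,0,0,0,0.01],[0,0,10,0,0,0,0.01],[0,0,10,0,0,0,0.01],[0,0,10,0,0,0,0.01],[0,0,10,0,0,0,0.01],[0,0,0,0,0,0,0.01]]
  ]
}}

```text
clock: 46.28
ee_pos: [0.457, -0.0811, 0.0995]
ee_rot: [-0.0, 0.997, 0.081, -0.001]
ft_force: [-0.8, -0.1, -0.4]
opening: 0.0183
grasp_force: 59.6
```

```bash
python3 - <<'E'
from h import *
st();p=jp(-56,75);to(p[0],p[1],.04,JY)
E
```

```text
{'clock': 46.275, 'ee_pos': [0.457, -0.0811, 0.0995], 'ee_rot': [-0.0001, 0.9967, 0.0815, -0.001], 'qpos': [-0.1785, 0.2257, 2.0523, -0.0005, 0.8656, 1.2295], 'ft_force': [-0.8093, -0.0716, -0.4341], 'opening': 0.0183, 'grasp_force': 59.558}
turn [-0.   0.1 -0.1] | shift now axes [ 0.096  -0.3697  0.0594] | after turn [ 0.0963 -0.3696  0.0595]
```

Emit:
{"method": "drive_tool", "body": {
  "series": [
    [[0,0,0,0.0137,-0.0528,0,0.01],[0,0,0,0.0137,-0.0528,0,0.01],[0,0,0,0.0137,-0.0528,0,0.01],[0,0,0,0.0137,-0.0528,0,0.01],[0,0,0,0.0137,-0.0528,0,0.01],[0,0,0,0.0137,-0.0528,0,0.01],[0,0,0,0.0138,-0.0529,0,0.01],[0,0,0,0,0,0.03,0.01],[0,0,0,0,0,0.03,0.01],[0,0,0,0,0,0,0.01],[0,0,0,0,0,0,0.01]]
  ]
}}

```text
clock: 47.65
ee_pos: [0.4926, 0.2994, 0.0401]
ee_rot: [-0.0, 0.997, 0.082, -0.001]
ft_force: [-0.5, -0.2, -1.8]
opening: 0.0182
grasp_force: 59.6
```

```bash
python3 - <<'E'
from h import *
st();p=jp(-56,75);to(p[0],p[1],-.0105,JY)
E
```

```text
{'clock': 47.65, 'ee_pos': [0.4926, 0.2994, 0.0401], 'ee_rot': [-0.0003, 0.9967, 0.0817, -0.0008], 'qpos': [0.5428, 0.4645, 1.8547, 0.0016, 0.8235, 1.9489], 'ft_force': [-0.4667, -0.1854, -1.8338], 'opening': 0.0182, 'grasp_force': 59.6149}
turn [-0.   0.1 -0. ] | shift now axes [-0.001  -0.      0.0506] | after turn [-0.0011 -0.0001  0.0506]
```

Emit:
{"method": "drive_tool", "body": {
  "series": [
    [[0,0,0,-0.001,0,0.02,0.01],[0,0,0,0,0,0.02,0.01],[0,0,0,0,0,0.006,0.01],[0,0,0,0,0,0.0045,0.01],[0,0,0,0,0,0,0.01],[0,0,0,0,0,0,0.034],[0,0,0,0,0,0,0.034],[0,0,0,0,0,0,0.034],[0,0,0,0,0,-0.0045,0.034],[0,0,0,0,0,0,0.034],[0,0,0,0,0,0,0.01],[0,0,0,0,0,0,0.01],[0,0,0,0,0,0,0.01],[0,0,0,0.01,0,0,0.01],[0,0,0,0.01,0,0,0.01],[0,0,0,0.01,0,0,0.01],[0,0,0,0.008,0,-0.001,0.01],[0,0,0,0.002,0,0,0.01],[0,0,0,0.001,0,0,0.01],[0,0,0,0,0,0,0.01]]
  ]
}}

```text
clock: 50.15
ee_pos: [0.5314, 0.3055, -0.0061]
ee_rot: [0.0, 0.997, 0.081, -0.001]
ft_force: [0.9, -1.4, -0.3]
opening: 0.018
grasp_force: 58.7
```

```bash
python3 -c "
from h import *
st();injig()"
```

```text
{'clock': 50.15, 'ee_pos': [0.5314, 0.3055, -0.0061], 'ee_rot': [0.0, 0.9967, 0.0809, -0.0012], 'qpos': [0.5187, 0.5762, 1.7899, 0.0014, 0.7777, 1.9266], 'ft_force': [0.8638, -1.3638, -0.2971], 'opening': 0.018, 'grasp_force': 58.7195}
ee in jig mm [-15.6  74.6]
```

Emit:
{"method": "drive_tool", "body": {
  "series": [
    [[0,0,0,0.0015,0,0,0.01],[0,0,0,0.0015,0,0,0.01],[0,0,0,0.0015,0,0,0.01],[0,0,0,0,0,0,0.01]]
  ]
}}

```text
clock: 50.65
ee_pos: [0.5353, 0.3063, -0.006]
ee_rot: [0.0, 0.997, 0.081, -0.002]
ft_force: [-4.3, -1.3, 1.5]
opening: 0.0177
grasp_force: 59.0
```

Emit:
{"method": "drive_tool", "body": {
  "series": [
    [[0,0,0,0.0015,0,0,0.01],[0,0,0,0.001,0,0,0.01],[0,0,0,0,0,0,0.01]]
  ]
}}

```text
clock: 51.02
ee_pos: [0.5352, 0.3061, -0.0062]
ee_rot: [0.001, 0.997, 0.081, -0.004]
ft_force: [-12.1, -1.9, 8.7]
opening: 0.0178
grasp_force: 59.8
```

Emit:
{"method": "drive_tool", "body": {
  "series": [
    [[0,0,0,-0.0015,0,0,0.01],[0,0,0,0,0,0,0.034],[0,0,0,0,0,0,0.034],[0,0,0,0,0,0,0.034],[0,0,0,-0.002,0,-0.02,0.034],[0,0,0,0,0,-0.04,0.034],[0,0,0,0,0,-0.04,0.034],[0,0,0,0,0.06,0,0.034],[0,0,0,0,0.06,0,0.034],[0,0,0,0,0.06,0,0.034],[0,0,0,0,0.06,0,0.034],[0,0,0,0,0.06,0,0.034],[0,0,0,0,0,0,0.034]]
  ]
}}

```text
clock: 52.65
ee_pos: [0.5844, 0.0064, 0.0955]
ee_rot: [0.0, 0.997, 0.079, -0.0]
ft_force: [0.4, 0.4, -0.0]
opening: 0.034
grasp_force: 0.0
```

```bash
python3 - <<'E'
from meas import *
im=snap('top','t10.png');st();jigrods(im)
cv2.imwrite('pics/t10c.png',cv2.resize(im[155:235,145:245],(750,600),interpolation=cv2.INTER_CUBIC))
E
```

```text
{'clock': 52.7, 'ee_pos': [0.584, 0.0084, 0.0953], 'ee_rot': [-0.0001, 0.9969, 0.0791, -0.0004], 'qpos': [0.0117, 0.3987, 1.8053, 0.0002, 0.9384, 1.424], 'ft_force': [0.0404, 0.3975, -0.3261], 'opening': 0.0342, 'grasp_force': 0.0}
lane 0 [37, 38, 40, 37, 131, 232, 243, 240, 241, 241, 241, 242, 243, 242, 243, 244, 244, 243, 244, 244, 245, 246, 244, 245, 246, 247]
lane 1 [39, 40, 43, 45, 121, 190, 199, 197, 193, 196, 235, 242, 241, 242, 243, 243, 243, 243, 243, 244, 245, 245, 245, 246, 247, 240]
lane 2 [40, 40, 40, 30, 151, 201, 200, 196, 198, 195, 231, 242, 243, 242, 243, 243, 243, 243, 244, 244, 243, 244, 246, 246, 247, 250]
lane 3 [43, 42, 39, 35, 137, 236, 242, 241, 242, 243, 243, 242, 242, 243, 243, 244, 242, 244, 245, 245, 245, 245, 245, 245, 248, 231]
```

View pics/t10c.png

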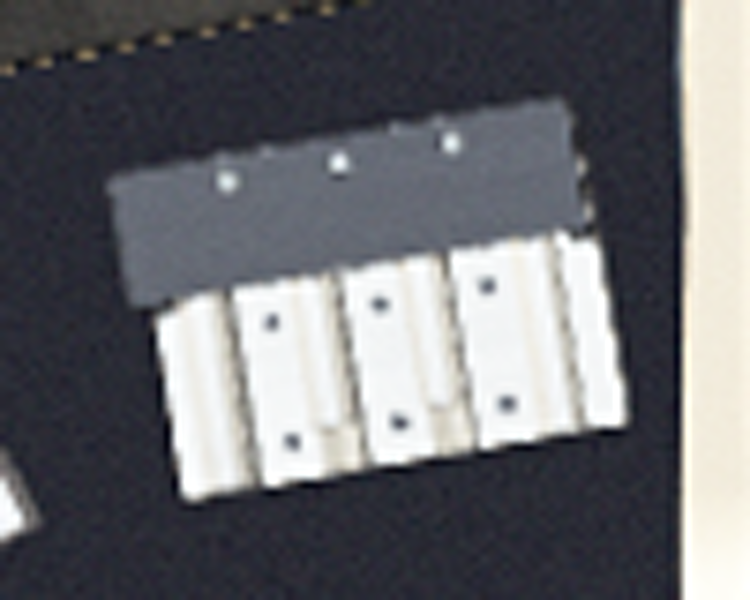

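All four rods are home at the same time. In the crop, lanes 0 and 3 are flush with the front edge. Lanes 1 and 2, at (330,425) and (440,405), end short. Next I'll take the two short ones to the drawer.

```bash
python3 - <<'E'
from h import *
p=jp(-12,-25);to(p[0],p[1],.0953,JY);to(p[0],p[1],.04,JY)
E
```

```text
turn [-0.   0.  -0.3] | shift now axes [-0.0009 -0.2021  0.    ] | after turn [ 0.0003 -0.2021 -0.    ]
turn [-0.   0.  -0.3] | shift now axes [-0.0009 -0.2021  0.0553] | after turn [ 0.0003 -0.2021  0.0553]
```

Emit:
{"method": "drive_tool", "body": {
  "series": [
    [[0,0,-0.3,0,-0.0505,0,0.034],[0,0,0,0,-0.0505,0,0.034],[0,0,0,0,-0.0505,0,0.034],[0,0,0,0,-0.0505,0,0.034],[0,0,0,0,0,0.03,0.034],[0,0,0,0,0,0,0.034],[0,0,0,0,0,0,0.034]]
  ]
}}

```text
clock: 53.58
ee_pos: [0.5501, 0.2099, 0.065]
ee_rot: [-0.0, 0.996, 0.084, -0.001]
ft_force: [-0.2, -0.1, 0.3]
opening: 0.0339
grasp_force: 0.0
```

```bash
python3 - <<'E'
from h import *
st();injig();p=jp(-12,-25);to(p[0],p[1],-.0065,JY)
E
```

```text
{'clock': 53.575, 'ee_pos': [0.5501, 0.2099, 0.065], 'ee_rot': [-0.0002, 0.9965, 0.0837, -0.0009], 'qpos': [0.3614, 0.4454, 1.8134, 0.0012, 0.8844, 1.7638], 'ft_force': [-0.2249, -0.1337, 0.3306], 'opening': 0.0339, 'grasp_force': 0.0}
ee in jig mm [-12.8 -22.8]
turn [-0.   0.1  0.2] | shift now axes [0.0009 0.0022 0.0715] | after turn [0.0008 0.0022 0.0715]
```

Emit:
{"method": "drive_tool", "body": {
  "series": [
    [[0,0,0.2,0,0.0022,0.03,0.034],[0,0,0,0,0,0.025,0.034],[0,0,0,0,0,0.012,0.034],[0,0,0,0,0,0.0045,0.034],[0,0,0,0,0,0,0.034],[0,0,0,0,0,0,0.01],[0,0,0,0,0,0,0.01],[0,0,0,0,0,0,0.01],[0,0,0,-0.005,0,-0.001,0.01],[0,0,0,-0.01,0,0,0.01],[0,0,0,-0.015,0,0,0.01],[0,0,0,-0.014,0,0,0.01],[0,0,0,0,0,0,0.01]]
  ]
}}

```text
clock: 55.2
ee_pos: [0.5047, 0.1997, -0.0063]
ee_rot: [0.0, 0.997, 0.082, -0.002]
ft_force: [-5.2, -2.1, 5.7]
opening: 0.0179
grasp_force: 59.4
```

```bash
python3 -c "
from h import *
st();injig()"
```

```text
{'clock': 55.2, 'ee_pos': [0.5047, 0.1997, -0.0063], 'ee_rot': [0.0001, 0.9966, 0.0819, -0.0023], 'qpos': [0.3732, 0.4991, 1.9453, 0.0017, 0.7016, 1.7788], 'ft_force': [-5.2497, -2.1465, 5.6874], 'opening': 0.0179, 'grasp_force': 59.4215}
ee in jig mm [-59.3 -25.5]
```

Emit:
{"method": "drive_tool", "body": {
  "series": [
    [[0,0,0,0,0,-0.01,0.01],[0,0,0,0,0,-0.03,0.01],[0,0,0,0,0,-0.04,0.01],[0,0,0,0,0,-0.03,0.01],[0,0,7,0,0,0,0.01],[0,0,7,0,0,0,0.01],[0,0,0,0,0,0,0.01]]
  ]
}}

```text
clock: 56.08
ee_pos: [0.5075, 0.2002, 0.1041]
ee_rot: [-0.0, 0.999, -0.04, -0.001]
ft_force: [0.7, 0.8, -1.1]
opening: 0.018
grasp_force: 58.8
```

```bash
python3 - <<'E'
from meas import *
im=snap('top','t11.png');st();to(.4944,-.3332,.1,-4.5);jigrods(im)
for i in (1,):
    h=im[240:252,350:395]
# handle position re-check
m=(im.min(2)>140).astype(np.uint8);k=np.zeros_like(m);k[243:255,352:395]=1;m*=k
ys,xs=np.nonzero(m);print('handle px',xs.min(),xs.max(),ys.min(),ys.max())
E
```

```text
{'clock': 56.125, 'ee_pos': [0.5074, 0.2002, 0.104], 'ee_rot': [-0.0001, 0.9992, -0.039, -0.001], 'qpos': [0.3724, 0.3344, 1.8819, 0.0011, 0.9271, 2.0206], 'ft_force': [-0.0004, -0.9044, -0.7306], 'opening': 0.0184, 'grasp_force': 58.7792}
turn [-0.   0.1  0. ] | shift now axes [0.0286 0.5328 0.0039] | after turn [0.0289 0.5328 0.004 ]
lane 0 [71, 120, 148, 161, 178, 186, 195, 201, 208, 213, 218, 222, 223, 227, 230, 234, 237, 241, 243, 244, 246, 245, 243, 240, 238, 234]
lane 1 [77, 144, 121, 110, 135, 153, 168, 176, 188, 197, 205, 211, 218, 218, 223, 226, 228, 232, 236, 238, 243, 244, 246, 246, 244, 243]
lane 2 [206, 209, 191, 169, 169, 164, 140, 129, 130, 114, 117, 108, 102, 105, 103, 98, 99, 114, 152, 170, 170, 183, 189, 177, 167, 142]
lane 3 [38, 40, 38, 39, 141, 237, 242, 242, 243, 243, 242, 242, 243, 243, 243, 243, 242, 243, 244, 244, 244, 244, 245, 245, 247, 230]
handle px 358 388 243 250
```

Emit:
{"method": "drive_tool", "body": {
  "series": [
    [[0,0,0,0.0029,0.0533,0,0.01],[0,0,0,0.0029,0.0533,0,0.01],[0,0,0,0.0029,0.0533,0,0.01],[0,0,0,0.0029,0.0533,0,0.01],[0,0,0,0.0029,0.0533,0,0.01],[0,0,0,0.0029,0.0533,0,0.01],[0,0,0,0.0029,0.0533,0,0.01],[0,0,0,0.0029,0.0533,0,0.01],[0,0,0,0.0029,0.0533,0,0.01],[0,0,0,0.0029,0.0533,0,0.01],[0,0,0,0,0,0,0.01],[0,0,0,0,0,0,0.01]]
  ]
}}

```text
clock: 57.62
ee_pos: [0.4926, -0.3331, 0.1033]
ee_rot: [-0.0, 0.999, -0.04, -0.002]
ft_force: [-0.7, 0.1, -1.3]
opening: 0.0177
grasp_force: 59.0
```

```bash
python3 - <<'E'
from meas import *
im=snap('scene','s12.png');st();to(.4944,-.3332,-.008,-4.5)
# rod ends / drawer corners in the scene picture
c,n=np.array([.9969,-.0785]),np.array([.0785,.9969]);F=np.array([.432,-.3614])
for nm,a,b,z in(('panelTopL',-.0,.074,.078),('panelTopR',0,-.074,.078),('backL',.14,.074,.068),('wallR',.14,-.074,.068)):
    p=F+a*c+b*n;print(nm,((proj('scene',[[*p,z]])[0]-[290,150])*4).round(0))
for s in(-.0405,.0595):
    e=env.get_obs()['ee_pos'];print('rodend',((proj('scene',[[*(e[:2]+s*c),e[2]+.0425]])[0]-[290,150])*4).round(0))
cv2.imwrite('pics/s12c.png',cv2.resize(im[150:290,290:480],None,fx=4,fy=4,interpolation=cv2.INTER_CUBIC))
E
```

```text
{'clock': 57.675, 'ee_pos': [0.4928, -0.3326, 0.1034], 'ee_rot': [-0.0004, 0.9992, -0.0396, -0.0015], 'qpos': [-0.5955, 0.4041, 1.7747, -0.0011, 0.9658, 1.0551], 'ft_force': [0.0174, 0.0096, -1.9654], 'opening': 0.0177, 'grasp_force': 58.9976}
turn [-0.   0.2 -0. ] | shift now axes [0.002  0.0006 0.1114] | after turn [0.0016 0.0005 0.1114]
panelTopL [184. 320.]
panelTopR [406. 398.]
backL [282. 248.]
wallR [493. 315.]
rodend [264. 234.]
rodend [334. 176.]
```

View pics/s12c.png

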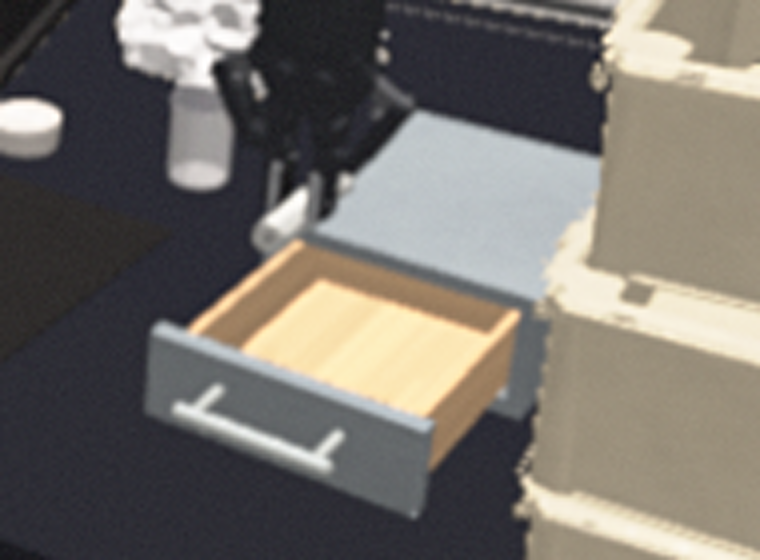

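The rod's near end is at (267,237), just left of the open drawer, which is still empty. I'll shift the target slightly inward, lower the rod and release it.

Emit:
{"method": "drive_tool", "body": {
  "series": [
    [[0,0,0,-0.0015,0.007,0,0.01],[0,0,0,0,0,0.03,0.01],[0,0,0,0,0,0.03,0.01],[0,0,0,0,0,0.03,0.01],[0,0,0,0,0,0.012,0.01],[0,0,0,0,0,0.005,0.01],[0,0,0,0,0,0,0.01]]
  ]
}}

```text
clock: 58.55
ee_pos: [0.4913, -0.3405, -0.0027]
ee_rot: [0.0, 0.999, -0.04, -0.001]
ft_force: [0.1, 0.3, -0.0]
opening: 0.0176
grasp_force: 59.0
```

Emit:
{"method": "drive_tool", "body": {
  "series": [
    [[0,0,0,0,0,0.006,0.01],[0,0,0,0,0,0,0.01],[0,0,0,0,0,0,0.03],[0,0,0,0,0,0,0.03],[0,0,0,0,0,0,0.03],[0,0,0,0,0,-0.02,0.03],[0,0,0,0,0,-0.04,0.03],[0,0,0,0,0,-0.05,0.03],[0,0,-7,0,0,0,0.034],[0,0,-7,0,0,0,0.034],[0,0,0,0,0,0,0.034]]
  ]
}}

```text
clock: 59.92
ee_pos: [0.4913, -0.3405, 0.1021]
ee_rot: [0.0, 0.997, 0.081, -0.001]
ft_force: [1.2, -1.0, 0.3]
opening: 0.0341
grasp_force: 0.0
```

```bash
python3 - <<'E'
from h import *
st();p=jp(-12,25);to(p[0],p[1],.095,JY)
a=cv2.imread('pics/t11.png')
E
```

```text
{'clock': 59.925, 'ee_pos': [0.4913, -0.3405, 0.1021], 'ee_rot': [0.0003, 0.9967, 0.0814, -0.0006], 'qpos': [-0.6078, 0.4089, 1.7705, -0.0015, 0.9627, 0.8009], 'ft_force': [1.1529, -0.9603, 0.2737], 'opening': 0.0341, 'grasp_force': 0.0}
turn [ 0.   0.1 -0.1] | shift now axes [ 0.148  -0.5814  0.0066] | after turn [ 0.1489 -0.5812  0.0071]
```

Emit:
{"method": "drive_tool", "body": {
  "series": [
    [[0,0,0,0.0135,-0.0528,0,0.034],[0,0,0,0.0135,-0.0528,0,0.034],[0,0,0,0.0135,-0.0528,0,0.034],[0,0,0,0.0135,-0.0528,0,0.034],[0,0,0,0.0135,-0.0528,0,0.034],[0,0,0,0.0135,-0.0528,0,0.034],[0,0,0,0.0135,-0.0528,0,0.034],[0,0,0,0.0135,-0.0528,0,0.034],[0,0,0,0.0135,-0.0528,0,0.034],[0,0,0,0.0135,-0.0528,0,0.034],[0,0,0,0.0135,-0.0528,0,0.034],[0,0,0,0,0,0.03,0.034],[0,0,0,0,0,0,0.034],[0,0,0,0,0,0,0.034]]
  ]
}}

```text
clock: 61.68
ee_pos: [0.543, 0.2565, 0.0714]
ee_rot: [-0.0, 0.997, 0.081, -0.001]
ft_force: [1.0, -0.4, 1.2]
opening: 0.0341
grasp_force: 0.0
```

```bash
python3 - <<'E'
from meas import *
im=snap('top','t13.png');st();injig();p=jp(-12,25);to(p[0],p[1],-.0065,JY)
print(*rods(im,z=.042,roi=(345,195,412,240),thr=190),sep='\n')
E
```

```text
{'clock': 61.725, 'ee_pos': [0.5434, 0.2565, 0.0717], 'ee_rot': [-0.0002, 0.9967, 0.0809, -0.0007], 'qpos': [0.4379, 0.452, 1.783, 0.0012, 0.9076, 1.846], 'ft_force': [0.8386, -0.3828, 0.8929], 'opening': 0.0341, 'grasp_force': 0.0}
ee in jig mm [-11.8  24.2]
turn [-0.   0.1 -0.1] | shift now axes [-0.0001 -0.0007  0.0782] | after turn [-0.0002 -0.0008  0.0782]
(365, 210, 0.501, -0.338, 0.1007, 0.0181, np.float32(175.5))
```

Emit:
{"method": "drive_tool", "body": {
  "series": [
    [[0,0,0,0,-0.0007,0.035,0.034],[0,0,0,0,0,0.027,0.034],[0,0,0,0,0,0.012,0.034],[0,0,0,0,0,0.0045,0.034],[0,0,0,0,0,0,0.034],[0,0,0,0,0,0,0.01],[0,0,0,0,0,0,0.01],[0,0,0,0,0,0,0.01],[0,0,0,-0.005,0,-0.001,0.01],[0,0,0,-0.01,0,0,0.01],[0,0,0,-0.015,0,0,0.01],[0,0,0,-0.015,0,0,0.01],[0,0,0,0,0,0,0.01],[0,0,0,0,0,-0.01,0.01],[0,0,0,0,0,-0.03,0.01],[0,0,0,0,0,-0.04,0.01],[0,0,0,0,0,-0.03,0.01],[0,0,7,0,0,0,0.01],[0,0,7,0,0,0,0.01],[0,0,0,0,0,0,0.01]]
  ]
}}

```text
clock: 64.22
ee_pos: [0.4983, 0.2505, 0.1036]
ee_rot: [-0.0, 0.999, -0.04, -0.001]
ft_force: [0.8, 0.6, -0.6]
opening: 0.0179
grasp_force: 58.8
```

```bash
python3 - <<'E'
from h import *
st();injig();to(.4875,-.400,.1,-4.5)
E
```

```text
{'clock': 64.225, 'ee_pos': [0.4983, 0.2505, 0.1036], 'ee_rot': [-0.0002, 0.9992, -0.0399, -0.0011], 'qpos': [0.4622, 0.352, 1.856, 0.0017, 0.9353, 2.1118], 'ft_force': [0.7902, 0.5759, -0.6101], 'opening': 0.0179, 'grasp_force': 58.8215}
ee in jig mm [-57.3  25.7]
turn [-0.   0.1 -0.1] | shift now axes [0.0411 0.6493 0.0033] | after turn [0.0403 0.6494 0.0036]
```

```bash
python3 - <<'E'
from h import *
for z in(0,.1,.2,.3):print(z,ray('top',[[415,170],[420,225],[437,165],[457,150]],z)[:,:2].round(3).tolist())
E
```

```text
0 [[0.64, -0.534], [0.447, -0.543], [0.657, -0.614], [0.71, -0.69]]
0.1 [[0.626, -0.487], [0.449, -0.496], [0.642, -0.561], [0.691, -0.631]]
0.2 [[0.612, -0.441], [0.451, -0.449], [0.626, -0.508], [0.671, -0.572]]
0.3 [[0.598, -0.395], [0.452, -0.402], [0.611, -0.455], [0.651, -0.513]]
```

Emit:
{"method": "drive_tool", "body": {
  "series": [
    [[0,0,0,0.0033,0.053,0,0.01],[0,0,0,0.0033,0.053,0,0.01],[0,0,0,0.0033,0.053,0,0.01],[0,0,0,0.0033,0.053,0,0.01],[0,0,0,0.0033,0.053,0,0.01],[0,0,0,0.0033,0.053,0,0.01],[0,0,0,0.0033,0.053,0,0.01],[0,0,0,0.0033,0.053,0,0.01],[0,0,0,0.0033,0.053,0,0.01],[0,0,0,0.0033,0.053,0,0.01],[0,0,0,0.0033,0.053,0,0.01],[0,0,0,0.0033,0.053,0,0.01],[0,0,0,0,0,0,0.01],[0,0,0,0,0,0,0.01]]
  ]
}}

```text
clock: 65.97
ee_pos: [0.4862, -0.3863, 0.1028]
ee_rot: [-0.001, 0.999, -0.04, -0.002]
ft_force: [-1.1, 0.2, -0.7]
opening: 0.0177
grasp_force: 59.1
```

```bash
python3 - <<'E'
from meas import *
im=snap('top','t14.png');st();to(.4882,-.386,-.0085,-4.5);jigrods(im)
E
```

```text
{'clock': 66.025, 'ee_pos': [0.4864, -0.3858, 0.1029], 'ee_rot': [-0.0005, 0.9992, -0.0395, -0.0015], 'qpos': [-0.6724, 0.4411, 1.716, -0.0012, 0.9874, 0.9781], 'ft_force': [-0.5828, -0.1442, -1.0475], 'opening': 0.0178, 'grasp_force': 59.056}
turn [-0.   0.2 -0. ] | shift now axes [0.0022 0.0002 0.1114] | after turn [1.900e-03 1.000e-04 1.114e-01]
lane 0 [43, 41, 38, 36, 130, 232, 243, 241, 241, 241, 242, 241, 242, 243, 243, 244, 244, 244, 244, 245, 246, 245, 245, 245, 247, 245]
lane 1 [41, 41, 39, 48, 126, 191, 199, 200, 197, 200, 198, 199, 199, 198, 201, 200, 199, 201, 199, 202, 203, 202, 202, 201, 202, 191]
lane 2 [42, 41, 37, 31, 151, 202, 200, 198, 198, 203, 201, 200, 201, 204, 203, 203, 204, 202, 203, 207, 205, 204, 204, 203, 205, 212]
lane 3 [39, 40, 39, 39, 140, 236, 242, 240, 242, 242, 242, 241, 242, 243, 243, 244, 244, 244, 244, 245, 245, 246, 244, 245, 247, 229]
```

Emit:
{"method": "drive_tool", "body": {
  "series": [
    [[0,0,0,0.002,0,0.03,0.01],[0,0,0,0,0,0.03,0.01],[0,0,0,0,0,0.03,0.01],[0,0,0,0,0,0.012,0.01],[0,0,0,0,0,0.008,0.01],[0,0,0,0,0,0,0.01],[0,0,0,0,0,0,0.01],[0,0,0,0,0,0,0.028],[0,0,0,0,0,0,0.028],[0,0,0,0,0,0,0.028],[0,0,0,0,0,-0.02,0.028],[0,0,0,0,0,-0.04,0.028],[0,0,0,0,0,-0.05,0.028],[0,0,0,-0.05,-0.01,0,0.0],[0,0,0,-0.05,-0.01,0,0.0],[0,0,0,-0.05,0,0,0.0],[0,0,0,-0.02,0,0,0.0],[0,0,0,0,0,0,0.0],[0,0,0,0,0,0,0.0]]
  ]
}}

```text
clock: 68.4
ee_pos: [0.3223, -0.3544, 0.1042]
ee_rot: [0.001, 0.999, -0.04, -0.0]
ft_force: [0.8, 0.1, 0.9]
opening: 0.0002
grasp_force: 0.0
```

```bash
python3 - <<'E'
from meas import *
im=snap('top','t15.png');st();to(.330,-.3534,.005,-4.5)
print(*rods(im,z=.042,roi=(345,190,412,240),thr=190),sep='\n')
cv2.imwrite('pics/t15c.png',cv2.resize(im[165:265,330:430],(600,600),interpolation=cv2.INTER_CUBIC))
E
```

```text
{'clock': 68.45, 'ee_pos': [0.3223, -0.3542, 0.104], 'ee_rot': [0.0005, 0.9992, -0.0401, -0.0005], 'qpos': [-0.8345, 0.239, 2.0206, -0.0019, 0.882, 0.8178], 'ft_force': [0.2003, 0.0764, -0.188], 'opening': -0.0003, 'grasp_force': 0.0}
turn [ 0.1  0.1 -0.1] | shift now axes [ 0.0077 -0.0015  0.099 ] | after turn [ 0.0076 -0.0014  0.099 ]
(379, 210, 0.4986, -0.3841, 0.0979, 0.0185, np.float32(175.2))
(365, 210, 0.501, -0.338, 0.1007, 0.0181, np.float32(175.5))
```

View pics/t15c.png

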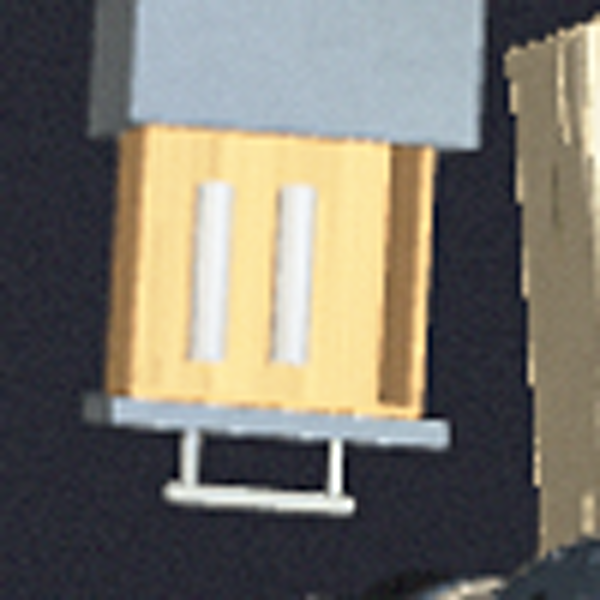

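Both short rods lie inside the open drawer at crop (210,270) and (293,270), clear of the walls. I'll push the handle next.

Emit:
{"method": "drive_tool", "body": {
  "series": [
    [[0,0,0,0,-0.001,0.03,0.0],[0,0,0,0,0,0.03,0.0],[0,0,0,0,0,0.025,0.0],[0,0,0,0,0,0.014,0.0],[0,0,0,0.01,0,0,0.0],[0,0,0,0.01,0,0,0.0],[0,0,0,0.008,0,0,0.0],[0,0,0,0.006,0,0,0.0],[0,0,0,0.006,0,0,0.0],[0,0,0,0.006,0,0,0.0],[0,0,0,0.008,0,0,0.0],[0,0,0,0.01,0,0,0.0],[0,0,0,0.01,0,0,0.0],[0,0,0,0.01,0,0,0.0],[0,0,0,0,0,0,0.0]]
  ]
}}

```text
clock: 70.32
ee_pos: [0.4055, -0.3594, 0.0044]
ee_rot: [0.0, 0.999, -0.04, -0.001]
ft_force: [-0.2, -0.5, 0.4]
opening: -0.0
grasp_force: 0.0
```

```bash
cat >> meas.py <<'E'
def handle(im):
    m=(im.min(2)>130).astype(np.uint8);k=np.zeros_like(m);k[170:255,350:398]=1;m*=k
    c=cv2.findContours(m,0,1)[0];print('bright',[(cv2.boundingRect(q),cv2.contourArea(q)) for q in c if cv2.contourArea(q)>15])
E
python3 - <<'E'
from meas import *
im=snap('top','t16.png');st()
print(*rods(im,z=.042,roi=(345,160,412,240),thr=190),sep='\n')
E
```

```text
{'clock': 70.375, 'ee_pos': [0.4048, -0.3591, 0.0043], 'ee_rot': [0.0, 0.9992, -0.0401, -0.001], 'qpos': [-0.7274, 0.4785, 1.9475, -0.002, 0.7172, 0.9251], 'ft_force': [-0.6909, 0.1181, -0.6347], 'opening': -0.0, 'grasp_force': 0.0}
(380, 200, 0.5354, -0.3881, 0.0775, 0.017, np.float32(177.8))
(366, 198, 0.5408, -0.3408, 0.0806, 0.0169, np.float32(178.0))
```

Emit:
{"method": "drive_tool", "body": {
  "series": [
    [[0,0,0,0.01,0,0,0.0],[0,0,0,0.01,0,0,0.0],[0,0,0,0.01,0,0,0.0],[0,0,0,0.01,0,0,0.0],[0,0,0,0.01,0,0,0.0],[0,0,0,0.01,0,0,0.0],[0,0,0,0.01,0,0,0.0],[0,0,0,0.01,0,0,0.0],[0,0,0,0.008,0,0,0.0],[0,0,0,0.004,0,0,0.0],[0,0,0,0,0,0,0.0]]
  ]
}}

```text
clock: 71.75
ee_pos: [0.4965, -0.3666, 0.0042]
ee_rot: [0.0, 0.999, -0.04, -0.001]
ft_force: [0.7, -0.9, 0.5]
opening: -0.0005
grasp_force: 0.0
```

Emit:
{"method": "drive_tool", "body": {
  "series": [
    [[0,0,0,0.003,0,0,0.0],[0,0,0,0.003,0,0,0.0],[0,0,0,0.002,0,0,0.0],[0,0,0,0,0,0,0.0]]
  ]
}}

```text
clock: 72.25
ee_pos: [0.5043, -0.3673, 0.0042]
ee_rot: [0.0, 0.999, -0.04, -0.001]
ft_force: [-1.1, -0.9, 0.2]
opening: -0.0001
grasp_force: 0.0
```

Emit:
{"method": "drive_tool", "body": {
  "series": [
    [[0,0,0,0.002,0,0,0.0],[0,0,0,0.002,0,0,0.0],[0,0,0,0.002,0,0,0.0],[0,0,0,0,0,0,0.0]]
  ]
}}

```text
clock: 72.75
ee_pos: [0.5067, -0.3673, 0.004]
ee_rot: [-0.001, 0.999, -0.04, -0.004]
ft_force: [-14.4, -1.3, 8.9]
opening: -0.0001
grasp_force: 7.1
```

Emit:
{"method": "drive_tool", "body": {
  "series": [
    [[0,0,0,0.0015,0,0,0.0],[0,0,0,0,0,0,0.0],[0,0,0,-0.02,0,0,0.0],[0,0,0,-0.04,0,0,0.0],[0,0,0,-0.05,0,0,0.0],[0,0,0,-0.05,0,-0.03,0.0],[0,0,0,-0.02,0,-0.05,0.0],[0,0,0,0,0,-0.05,0.0],[0,0,0,0,0,0,0.0],[0,0,0,0,0,0,0.0]]
  ]
}}

```text
clock: 74.0
ee_pos: [0.3325, -0.3533, 0.1343]
ee_rot: [0.0, 0.999, -0.04, -0.001]
ft_force: [0.7, -0.1, -0.5]
opening: -0.0003
grasp_force: 0.0
```

```bash
python3 - <<'E'
from meas import *
im=snap('top','t17.png');st();jigrods(im)
# column profile through the drawer middle: handle bar, panel, cabinet
c=np.array([.9969,-.0785]);H=np.array([.376,-.357])
s=np.arange(.10,.24,.005);P=np.array([[*(H+k*c),.052] for k in s]);uv=proj('top',P).astype(np.float32)
v=cv2.remap(im.min(2).astype(np.float32),uv[:,0].reshape(1,-1),uv[:,1].reshape(1,-1),1)[0]
print([(round(k*1e3),int(a)) for k,a in zip(s,v)])
m=(im[:,:,0].astype(int)-im[:,:,2]<-25)[160:245,345:412];print('wood px',m.sum())
E
```

```text
{'clock': 74.05, 'ee_pos': [0.3321, -0.3528, 0.1336], 'ee_rot': [-0.0004, 0.9992, -0.0402, -0.0015], 'qpos': [-0.8175, 0.2064, 1.9817, -0.0019, 0.9563, 0.8348], 'ft_force': [-0.1234, -0.3117, -0.606], 'opening': -0.0001, 'grasp_force': 0.0}
lane 0 [40, 42, 39, 34, 128, 231, 240, 238, 237, 239, 239, 240, 240, 240, 240, 241, 241, 242, 242, 243, 243, 243, 243, 243, 245, 245]
lane 1 [40, 41, 43, 47, 123, 187, 195, 197, 194, 193, 194, 194, 193, 194, 197, 195, 196, 195, 199, 199, 197, 198, 199, 198, 202, 188]
lane 2 [37, 37, 37, 29, 146, 197, 200, 195, 196, 200, 196, 195, 193, 197, 201, 200, 198, 195, 199, 203, 203, 202, 199, 200, 201, 208]
lane 3 [38, 35, 37, 37, 137, 233, 240, 238, 240, 240, 242, 241, 240, 241, 242, 242, 243, 242, 243, 243, 244, 243, 243, 244, 245, 227]
[(100, 40), (105, 41), (110, 43), (115, 40), (120, 39), (125, 37), (130, 43), (135, 36), (140, 50), (145, 181), (150, 201), (155, 84), (160, 34), (165, 42), (170, 39), (175, 38), (180, 64), (185, 103), (190, 168), (195, 172), (200, 166), (205, 157), (210, 170), (215, 167), (220, 169), (225, 171), (230, 167), (235, 175)]
wood px 0
```

```bash
python3 -c "
from h import *
print(env.hand_in())"
```

```text
the job is handed in; nothing more can be done
None
```

The job is handed in: all four rods were home in the jig together, the two full-length rods stay home in the outer grooves (lanes 0 and 3), and the two short rods are in the drawer, which is pushed fully shut.

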